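Set the relief flap of a fresh-air box to its index mark

ROBOT

A 7-joint arm with a two-finger parallel gripper is mounted at the origin on the work surface. World frame = base frame: x ahead of the robot, y to its left, z up, the work surface at z = 0. Lengths are in m, angles in rad, forces in N, time in s.
With the tool pointing down it reaches from about 0.4 to 0.85 m from the base axis. Payload 4.5 kg.
Tool frame: the origin (TCP) lies between the finger pads; the fingertips stand 19 mm ahead of it and the grasp point (between the pads) is the TCP; z points along the fingers, y is the direction in which the jaws open and shut (so a half turn about z gives the same grasp; the last joint's range is limited). The gripper opens to 88 mm and grips with 3 to 60 N. Pads are 18 mm wide; open, the fingers measure 123 mm over their backs; the gripper's body (75 mm by 187 mm) begins 45 mm behind the grasp point.
Start: joints at [0.034, 0.689, -0.195, 1.565, 0.157, 0.902, -0.215], TCP at [0.625, 0, 0.224] pointing down, gripper open.
Joint ranges: [-3.01, 3.01], [-0.46, 2.08], [-1.47, 1.51], [0.13, 2.56], [-1, 4.14], [0.04, 2.09], [-2.66, 2.66]. Speed limits (rad/s): [2.57, 2.57, 3.14, 3.14, 3.14, 3.14, 3.14].

INTERFACE

Orientations are given as a unit quaternion [x, y, z, w].
In Python, from plant import status, snapshot, finish_job, cut_out, tip_of gives the robot as it stands. The module is installed in compiled form; this text tells all that it offers.
- The arm moves only by the tool carry_out, never from a script. Its arguments are lists of equal length, an entry for each row: "linear": the shift along the world's x, y, z in m, a list of three; "roll": the turn about the world's z in rad. A call has 1 to 8 rows; each row is the pose to reach, as a shift and turn from the pose measured when the call began; what a row does not reach only later rows make up. A row lasts 1/12 s, in which the tool goes at most 41.7 mm and 7.16 degrees, less where a joint would pass 70% of its speed; a pose out of reach is approached as far as the arm can. A call with a gripper value outside its range is refused whole. "gripper" is the opening, from 0 (shut) to 1 (fully open), set as the call begins (left out, the last holds). The fingers move at their own pace and stop on an object; "grip_force" is the grip in N (left out, the last holds). Time passes only in rows, so rows that repeat a pose let the fingers close. It gives the time, the measured TCP pose, the force and the opening at its end, in the units of the state.
- status.get_state(): the state, without advancing time (a new reading comes with each control period).
- snapshot(name): name is "scene" or "side" or "wrist"; returns a dict with "img" (480x640x3 uint8, red, green, blue), "range_z" (480x640 float32, m along the optical axis (not along the pixel's ray), 0 where there is no reading), "fx", "fy", "cx", "cy" (pixels), "world_from_camera" (4x4, takes a point from camera to world coordinates). Camera axes: x right, y down, z forward; pixel columns grow to the right and rows downward; lengths in m; the calibration is good to about 2 mm. A picture is of the moment at which its call begins.
- finish_job(): hands the job in, once; it reports no verdict.
Trained networks look in a picture, given as the dict that the camera call returned (one of the last four; its "shot" number tells which), for a name from the list of things; names that differ only in an ending like _2 or _b are one class to them, and where a whole thing is asked for, a point or a joint stands for the part that bears it (a point fixed in the world has none). Each returns a list of dicts, best first, with "confidence" (0 to 1); they miss things now and then, are a little off and sometimes report something else, mostly with a low value. They report only what shows in the picture. A call takes as long as a camera call. They do not tell look-alikes from the thing itself.
- cut_out(picture, query): "region" (480x640 bool, what is visible of it) and "pixel" ([column, row] in pixels, amid what is visible of it).
- tip_of(picture, query): "pixel" ([column, row] in pixels: a listed point, or the origin of a listed thing).
The state is a dict: "clock": time; "q": joint angles; "qd": joint speeds; "joint_torque": joint torques, N m; "tool_pos": TCP position; "eef_rot": TCP orientation; "contact_force": force on the tool from outside, world axes, zero at the start; "moment": the same for the moment, N m; "opening": opening from 0.0 (shut) to 1.0 (fully open).
Only numpy, scipy, OpenCV 4.12 (cv2) and the standard library are available. Lean on these libraries where they do the work, as an engineer would, in place of code of your own. Each camera call takes 0.05 s, during which the arm holds its last target.

TASK

The relief flap on top of the galvanised fresh-air box is still locked for transport: take the T-handled key from the blue tool rack, give both slotted fasteners at the front of the flap a full quarter turn anticlockwise with it, and hang the key back in its hole in the rack while the flap is still shut. Then lift the flap by its handle until the pointer on its side stands at the brass index clip on the quadrant, and finish holding it there, still and by the handle: the wing nut is slack, so the flap falls shut if let go, and a mate will tighten it while you hold. Do not shift the index clip, touch the fasteners with the fingers, or disturb the other things on the bench.

Things in the scene. Friction and masses are not known exactly. Their poses are not given: they have to be found in the camera images.
- key: T-handled key, 120 mm tall, 0.15 kg. Origin: middle of the blade's lower end; z up the shaft; x along both T-bar and blade. Blade 16 mm wide (x), 3 mm thick, 14 mm tall; round shaft 16 mm; collar 36 mm across, underside 80 mm above the origin, top 87 mm; black T-bar 80 mm long (x), 14 mm wide, 16 mm high, centred 112 mm up. Hangs upright by its collar in the rack, its yaw varying; grip the T-bar's middle from above.
- rack_hole (a point): Centre of the key's square hole (23 mm wide, chamfered) in the top face of the blue sheet-steel tool rack (fixed, 80 x 180 mm, 104 mm high, its top 6 mm thick, open beneath). A key hung home has its origin 80 mm below this point and its T-bar's middle 32 mm above. A screwdriver hangs in the rack's other hole, 95 mm away.
- head_left: Slotted fastener head near the flap's left front corner ('left' = the box's +y side): steel disc 30 mm across (foot 32 mm), 11 mm high, with one straight open slot 6 mm wide, 9 mm deep (its top 4 mm flared to an 11 mm mouth), so the slot's floor is 2 mm above the origin. Origin: on the turning axis, at its underside. y runs along the slot, z up out of the flap. Turns on joint lock_left.
- head_right: Slotted fastener head near the flap's right front corner ('left' = the box's +y side): steel disc 30 mm across (foot 32 mm), 11 mm high, with one straight open slot 6 mm wide, 9 mm deep (its top 4 mm flared to an 11 mm mouth), so the slot's floor is 2 mm above the origin. Origin: on the turning axis, at its underside. y runs along the slot, z up out of the flap. Turns on joint lock_right.
- lock_left (a joint): Turn of the left fastener about its z, rad: 0 = locked (slot parallel to the box's front edge), 1.571 = fully undone, at a stop (slot pointing to the hinge); grows anticlockwise from above; starts at 0 to 0.2. Stiff (about 0.1 N m), stays where left. The key has about 0.19 rad of play in the slot. A tongue really holds the flap down until about 1.3.
- lock_right (a joint): Turn of the right fastener about its z, rad: 0 = locked (slot parallel to the box's front edge), 1.571 = fully undone, at a stop (slot pointing to the hinge); grows anticlockwise from above; starts at 0 to 0.2. Stiff (about 0.1 N m), stays where left. The key has about 0.19 rad of play in the slot. A tongue really holds the flap down until about 1.3.
- hinge (a point): Middle of the flap's hinge line on the fresh-air box (fixed, galvanised, 220 mm deep, 300 wide, 120 high, 100 mm duct spigot behind), 120 mm above the bench. y runs along the hinge; x is level, square to it, pointing from the flap's front edge towards the hinge and on (away from the robot, give or take 0.3 rad); z up.
- flap (a joint): Opening angle of the flap about the hinge line, rad: 0 = shut (flat on the box), growing as the front edge swings up and back over the hinge, 1.6 at most. Sheet metal, 211 mm from hinge to front edge, 272 mm wide, 0.4 to 0.9 kg with handle and fasteners; falls shut freely from any angle below about 1.3 rad.
- flap_panel: The flap itself with its handle and pointer; origin in the middle of the hinge line, axes as those of point hinge when shut, turning with the flap. The two fasteners lie 168 mm from the hinge line, 105 mm to each side of the middle.
- handle_bar (a point): Middle of the bar of the flap's steel bow handle, moving with the flap: round bar 12 mm thick, 110 mm long, parallel to the hinge, on two legs at its ends, 34 mm clear of the sheet. At flap angle t it is 150 cos t - 44 sin t mm in front of the hinge line and 150 sin t + 44 cos t mm above it. It can turn between the fingers.
- index_angle (a joint): Angle of the brass index clip on the quadrant, rad, measured as the flap's angle is: the flap's pointer stands at the clip when joint flap equals this value. Different each time, 0.7 to 1.15. The clip is stiff on the rim; do not move it.
- pointer (a point): Tip of the steel pointer arm (with the slack wing nut) fixed to the flap on the outer face of the quadrant, at the box's +y side: 113 mm from the hinge line and 166 mm to +y of the box's middle. It swings with the flap.
- index_point (a point): Inner point of the brass index clip, where the pointer's tip must stand: 113 mm from the hinge line, in the pointer's plane. The clip is a brass saddle about 30 x 10 x 18 mm on the rim of the quadrant (galvanised quarter disc, 118 mm radius, upright at the box's +y side, centred on the hinge line, with stamped ticks every 15 degrees).
- screwdriver: Screwdriver with a green handle (26 mm thick, 85 mm long), hanging in the rack's second hole; origin where the handle rests on the rack's top. A bystander: leave it where it is.
- capacitor: Aluminium run capacitor, 46 mm across, 98 mm tall with its tags, upright in front of the fresh-air box; origin under its middle. A bystander: leave it where it is.
- drier: Copper filter drier, 38 mm thick and 135 mm long, lying; origin under its middle. A bystander: leave it where it is.
- tape: Roll of clear tape, 96 mm across, 45 mm high, lying flat; origin under its middle. A bystander: leave it where it is.
- spray_can: Spray can, 58 mm across, 170 mm tall; origin under its middle. A bystander: leave it where it is.
- jar: Clear jar with a red lid, 90 mm across, 130 mm tall; origin under its middle. A bystander: leave it where it is.
- valve: Brass service valve with a black hand wheel, 50 mm long, 59 mm tall; origin under its middle. A bystander: leave it where it is.
Mind the look-alikes: they are no part of the job. Leave any purple look-alike of the part that bears rack_hole alone. There is more than one size of the key; the one meant has the size given above.

How it is judged:
On the way, in this order (a step that is already met when the one before it is completed fails the run):
1. both fasteners are fully undone, the flap still shut (value of joint each of lock_left, lock_right above 1.35 rad and value of joint flap below 0.1 rad), for 0.2 s.
2. the key hangs in its hole in the rack again, let go, the flap still shut (horizontal distance between key and rack_hole below 0.012 m and z of key in the frame of rack_hole between -0.085 and -0.074 m and angle between key's own z axis and vertical below 0.15 rad and contact force between the fingers and key below 0.1 N and value of joint flap below 0.1 rad), for 0.2 s.
At the end, for the whole second after the job is handed in: The fingers hold the flap still by its handle (over 0.8 N on it, under 0.1 rad/s), the pointer's tip within 7 mm of the index clip's point (0.06 rad), through the last second; both fasteners undone (over 1.35 rad); the key hanging upright in its hole in the rack, let go (distance between pointer and index_point below 0.007 m and velocity of joint flap between -0.1 and 0.1 rad/s and contact force between the fingers and flap_handle above 0.8 N and value of joint each of lock_left, lock_right above 1.35 rad and horizontal distance between key and rack_hole below 0.012 m and z of key in the frame of rack_hole between -0.085 and -0.074 m and angle between key's own z axis and vertical below 0.15 rad and contact force between the fingers and key below 0.1 N); the arm keeps its last pose, push and grip.
It fails at once if the fingers touch a fastener's head (contact force between the fingers and head_left above 1 N or contact force between the fingers and head_right above 1 N).
It fails at once if the index clip is shifted by more than 4 mm (distance of index_point from where it was at the start of the episode above 0.004 m).
It fails at once if another thing on the bench is shifted by more than 30 mm (distance of any of screwdriver, capacitor, drier, tape, spray_can, jar, valve from where it was at the start of the episode above 0.03 m).
It also fails if it takes over 66 s, if anything falls off the work surface, if the arm or the gripper's body presses on something with over 40 N, if the wrist force passes 120 N, or if a joint passes its speed limit or range.

## Working session

There is one attempt and no reset: what is moved stays moved. The work goes in short steps, Python scripts to look and compute and a tool call to move; the robot and the scene stay as the last step left them, time stands still between calls to the robot, and variables do not carry over. Pictures are saved under pics/ and viewed, and the job is handed in when it is done.

Besides the shell and the picture viewer there is one more tool, called after "Call:" in YAML: its name, and indented under it one key for each argument. carry_out: Moves the arm, as the interface text tells. Its arguments: {"type":"object","properties":{"linear":{"type":"array"},"roll":{"type":"array"},"gripper":{"type":"number"},"grip_force":{"type":"number"}},"required":["linear","roll"]}

```bash
mkdir -p pics
cat > h.py <<'E'
import numpy as np, cv2
from plant import status, snapshot, finish_job, cut_out, tip_of
def save(p,n): cv2.imwrite('pics/'+n, cv2.cvtColor(p['img'],cv2.COLOR_RGB2BGR))
def w(p,uv,z=None,r=None):
    u,v=uv
    d=np.array([(u-p['cx'])/p['fx'],(v-p['cy'])/p['fy'],1.0]); T=p['world_from_camera']
    if z is not None:
        k=(z-T[2,3])/(T[:3,:3]@d)[2]
    else:
        k=p['range_z'][int(round(v)),int(round(u))] if r is None else r
    return T[:3,:3]@(d*k)+T[:3,3]
def proj(p,X):
    T=p['world_from_camera']; c=T[:3,:3].T@(np.asarray(X)-T[:3,3])
    return c[0]/c[2]*p['fx']+p['cx'], c[1]/c[2]*p['fy']+p['cy']
def cloud(p):
    v,u=np.mgrid[0:480,0:640]; z=p['range_z']
    c=np.stack([(u-p['cx'])/p['fx']*z,(v-p['cy'])/p['fy']*z,z],-1)
    T=p['world_from_camera']; return c@T[:3,:3].T+T[:3,3]
E
python3 - <<'E'
from h import *
for n in ['scene','side','wrist']:
    p=snapshot(n); save(p,n+'0.png'); print(n,p['world_from_camera'].round(3).tolist(),p['fx'])
    np.savez('pics/'+n+'0.npz',**{k:v for k,v in p.items()})
    for q in ['key','rack_hole','head_left','head_right','hinge','handle_bar','pointer','index_point','screwdriver','capacitor']:
        for d in tip_of(p,q)[:3]:
            print(q,d['confidence'],np.round(d['pixel'],1),w(p,d['pixel']).round(3))
print(status.get_state())
E
```

```text
scene [[-0.139, 0.54, -0.83, 1.425], [0.99, 0.094, -0.105, 0.172], [0.021, -0.837, -0.547, 0.73], [0.0, 0.0, 0.0, 1.0]] 446.2584929274021
key 0.93 [113.4 309.3] [ 0.697 -0.402 -0.   ]
key 0.59 [182.  270.2] [ 0.527 -0.3    0.002]
rack_hole 0.74 [179.9 241.7] [ 0.552 -0.279  0.112]
rack_hole 0.56 [267.6 216.5] [ 0.71  -0.012  0.302]
head_left 0.67 [390.8 248.3] [0.521 0.239 0.132]
head_right 0.69 [303.6 241.4] [0.524 0.028 0.129]
head_right 0.67 [199.5 345.1] [ 0.793 -0.151  0.02 ]
hinge 0.84 [353.3 288.4] [0.677 0.161 0.123]
handle_bar 0.92 [349.  235.6] [0.536 0.138 0.166]
pointer 0.82 [416.3 260.8] [0.379 0.324 0.004]
pointer 0.39 [475.3 265.6] [0.418 0.473 0.034]
index_point 0.49 [430.  242.3] [0.631 0.309 0.228]
screwdriver 0.79 [147.8 236. ] [ 0.539 -0.37   0.111]
side [[0.902, -0.297, 0.312, 0.114], [-0.431, -0.613, 0.662, -0.772], [-0.005, -0.732, -0.681, 0.972], [0.0, 0.0, 0.0, 1.0]] 439.7002693367153
key 0.84 [470.5 370.7] [ 0.702 -0.406  0.   ]
key 0.71 [340.9 385.4] [ 0.385 -0.316  0.03 ]
rack_hole 0.86 [397.6 330.8] [ 0.549 -0.289  0.112]
rack_hole 0.61 [301.3 298. ] [ 0.
[... 925 characters left out ...]
([ 0.03385469,  0.68911663, -0.19464343,  1.56531016,  0.15731134,
        0.90250062, -0.21509879]), 'qd': array([ 7.92606236e-05, -1.87520534e-04,  1.11107822e-03,  5.32001792e-05,
        2.34107808e-04,  2.15404817e-03,  3.55785309e-04]), 'joint_torque': array([-6.55197819e-04, -5.27484477e+01, -1.26686141e+00, -1.53739750e+01,
       -5.18108695e-02, -6.76156451e-04,  1.16197313e-05]), 'tool_pos': array([6.25016172e-01, 1.26317206e-05, 2.23930716e-01]), 'eef_rot': array([7.07103006e-01, 7.07110556e-01, 2.86297310e-05, 7.59756469e-06]), 'contact_force': array([ 0.58906744, -0.12230133, -0.70848667]), 'moment': array([ 0.0158102 ,  0.0228555 , -0.02981723]), 'opening': 0.9987571954954187}
```

View pics/scene0.png

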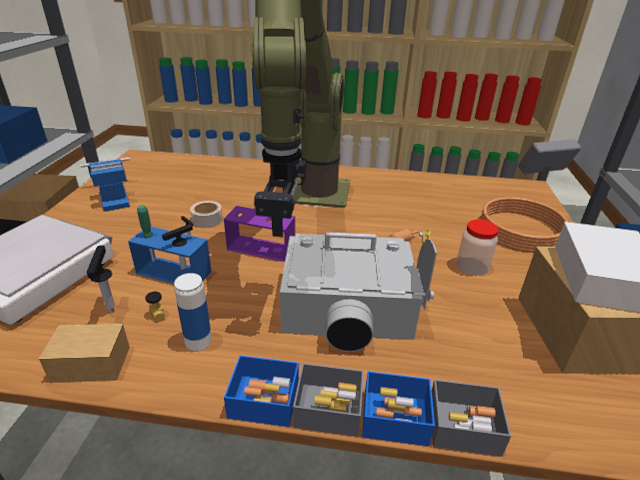

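View pics/side0.png

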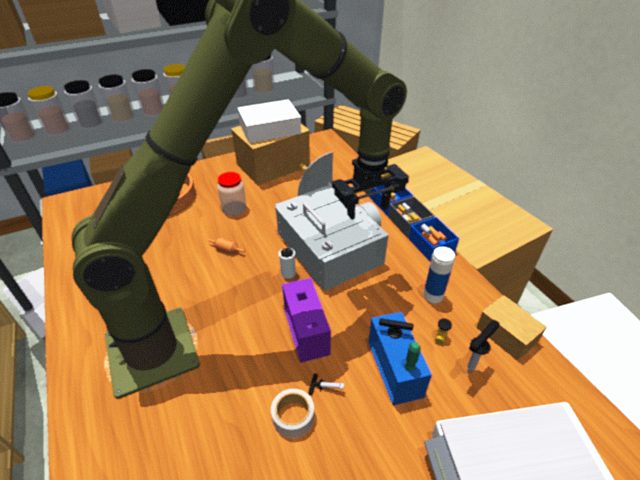

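View pics/wrist0.png

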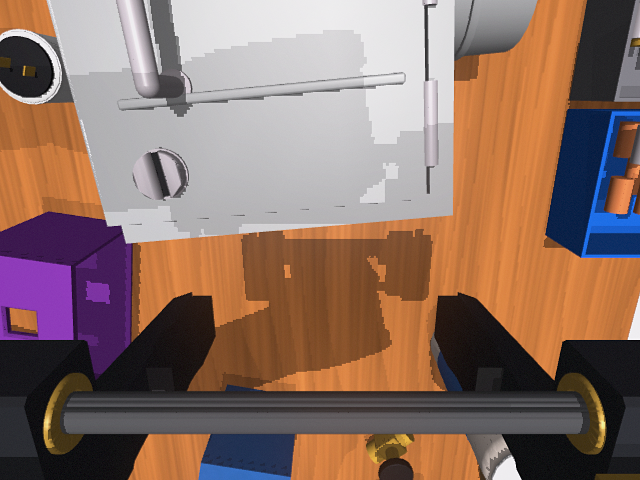

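Run:
```python
from h import *
for n in ['scene','side']:
    p=dict(np.load('pics/'+n+'0.npz')); C=cloud(p); I=p['img'].astype(int)
    # rack: region
    m=(abs(C[...,0]-0.53)<.12)&(abs(C[...,1]+.32)<.14)
    top=m&(abs(C[...,2]-.104)<.004)
    P=C[top][:,:2].astype(np.float32); print(n,'racktop',len(P),cv2.minAreaRect(P), np.median(C[top][:,2]))
    dark=I.max(-1)<70
    tb=m&(C[...,2]>.118)&(C[...,2]<.16)&dark
    P=C[tb]; print('tbar',len(P),cv2.minAreaRect(P[:,:2].astype(np.float32)),np.percentile(P[:,2],[5,50,95]))
    b=(abs(C[...,0]-.57)<.2)&(abs(C[...,1]-.13)<.25)&(abs(C[...,2]-.122)<.006)
    P=C[b]; print('box',len(P),cv2.minAreaRect(P[:,:2].astype(np.float32)),np.percentile(P[:,2],[5,50,95]))
    b=(abs(C[...,0]-.53)<.05)&(abs(C[...,1]-.13)<.07)&(C[...,2]>.155)&(C[...,2]<.176)
    P=C[b]; print('handle',len(P),cv2.minAreaRect(P[:,:2].astype(np.float32)),P.mean(0))
    big=cv2.resize(p['img'][200:290,110:230] if n=='scene' else p['img'][300:410,340:450],None,fx=5,fy=5,interpolation=cv2.INTER_CUBIC)
    cv2.imwrite('pics/rackz_%s.png'%n,big[...,::-1])
    big=cv2.resize(p['img'][220:320,270:450] if n=='scene' else p['img'][140:290,250:400],None,fx=4,fy=4,interpolation=cv2.INTER_CUBIC)
    cv2.imwrite('pics/boxz_%s.png'%n,big[...,::-1])
```

```text
scene racktop 1094 ((0.4873008728027344, -0.2983298897743225), (0.1971677988767624, 0.19776621460914612), 77.35942077636719) 0.10420379301449989
tbar 327 ((0.5514788031578064, -0.31863880157470703), (0.06395740061998367, 0.12702588737010956), 6.2507123947143555) [0.12266268 0.14132117 0.15492228]
box 7428 ((0.5836457014083862, 0.15755683183670044), (0.2322995364665985, 0.3241423964500427), 5.52476167678833) [0.11898342 0.1236747  0.12602629]
handle 274 ((0.5355474352836609, 0.14024806022644043), (0.01318343449383974, 0.11800192296504974), 6.592708110809326) [0.53680968 0.13994156 0.16583397]
side racktop 1690 ((0.4844902753829956, -0.298356294631958), (0.20043139159679413, 0.19274306297302246), 77.80961608886719) 0.10350994778896683
tbar 297 ((0.5410754680633545, -0.325916588306427), (0.12959563732147217, 0.06130289286375046), 89.69132995605469) [0.12314144 0.14122812 0.15415428]
box 4226 ((0.582354724407196, 0.1507551074028015), (0.23115387558937073, 0.31555312871932983), 5.49521017074585) [0.11873783 0.12344616 0.12655787]
handle 135 ((0.5314896106719971, 0.1381281614303589), (0.014745968393981457, 0.11868300288915634), 4.4932146072387695) [0.53014764 0.13412572 0.16692042]
```

View pics/rackz_scene.png

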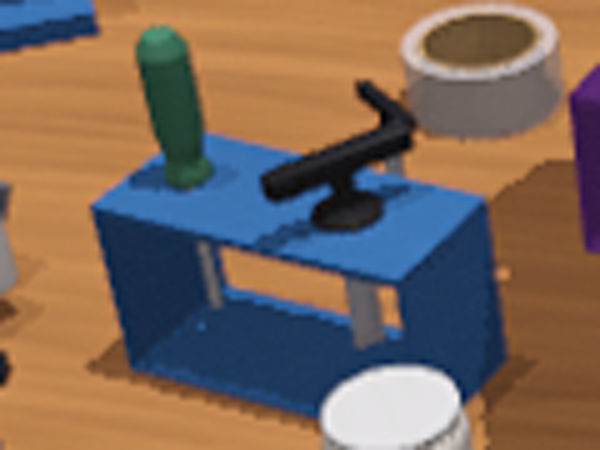

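View pics/rackz_side.png

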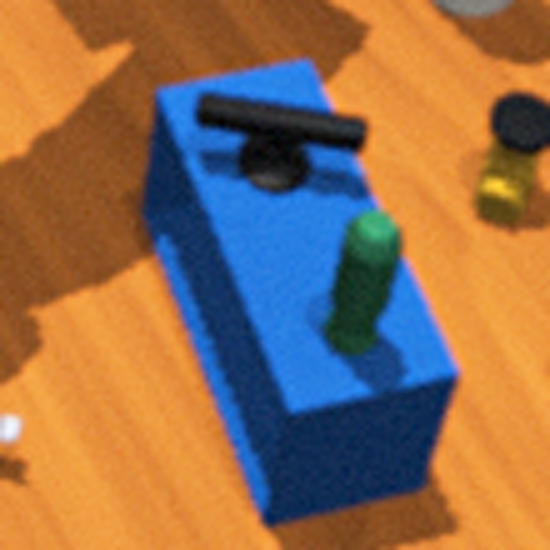

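View pics/boxz_scene.png

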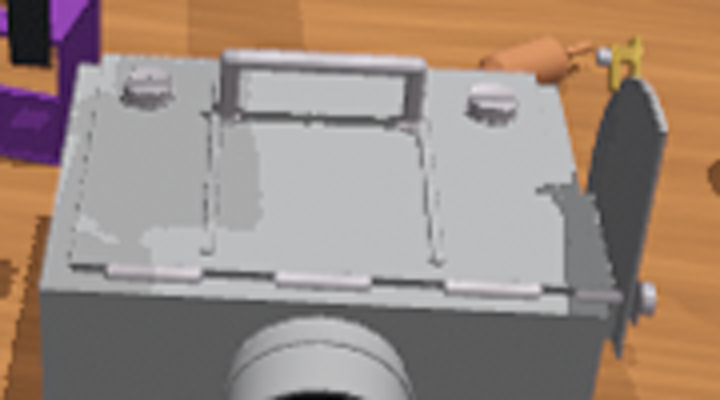

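View pics/boxz_side.png

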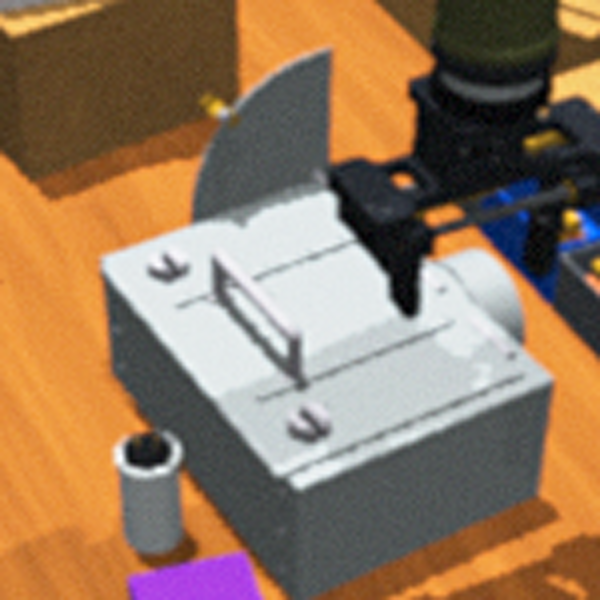

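Run:
```python
from h import *
for n in ['scene','side']:
    p=dict(np.load('pics/'+n+'0.npz')); C=cloud(p); I=p['img'].astype(int)
    m=(abs(C[...,0]-0.53)<.09)&(abs(C[...,1]+.32)<.14)
    tb=m&(C[...,2]>.126)&(C[...,2]<.15)&(I.max(-1)<80)&(I.max(-1)-I.min(-1)<25)
    k,l,st,ce=cv2.connectedComponentsWithStats(tb.astype(np.uint8))
    for i in range(1,k):
        if st[i,4]>40:
            P=C[l==i];print(n,st[i],cv2.minAreaRect(P[:,:2].astype(np.float32)),np.percentile(P[:,2],[2,50,98]),P.mean(0))
    bl=(I[...,2]>I[...,0]+50)&m&(abs(C[...,2]-.104)<.005)
    k,l,st,ce=cv2.connectedComponentsWithStats(bl.astype(np.uint8)); i=1+np.argmax(st[1:,4])
    print('rack',st[i],cv2.minAreaRect(C[l==i][:,:2].astype(np.float32)))
    tall=(abs(C[...,0]-.7)<.08)&(abs(C[...,1]+.4)<.08)&(I.max(-1)<80)
    P=C[tall]; print('other',np.percentile(P[:,2],[2,50,98]),cv2.minAreaRect(P[:,:2].astype(np.float32)))
    for nm,c in [('L',(.515,.237)),('R',(.52,.035))]:
        h=(np.hypot(C[...,0]-c[0],C[...,1]-c[1])<.03)&(C[...,2]>.127)&(C[...,2]<.14); P=C[h]
        print(nm,len(P),P.mean(0) if len(P) else 0,P.max(0)[2] if len(P) else 0)
p=dict(np.load('pics/wrist0.npz')); C=cloud(p)
h=(np.hypot(C[...,0]-.52,C[...,1]-.035)<.03)&(C[...,2]>.128)&(C[...,2]<.14); P=C[h]; print(len(P),cv2.minEnclosingCircle(P[:,:2].astype(np.float32)),np.percentile(P[:,2],[5,50,95]))
```

```text
scene [162 224  30  16 189] ((0.548735499382019, -0.28257131576538086), (0.016664370894432068, 0.07879133522510529), 52.46865463256836) [0.13165151 0.14149612 0.14511916] [ 0.55070851 -0.28197921  0.1402456 ]
rack [ 128  227   79   31 1028] ((0.539622962474823, -0.3176543414592743), (0.18394839763641357, 0.08434602618217468), 78.89551544189453)
other [0.10598826 0.14861853 0.15762812] ((0.7073900699615479, -0.3981389105319977), (0.0991360992193222, 0.038331709802150726), 5.666423320770264)
L 97 [0.50856613 0.24388764 0.13266783] 0.13765106822627993
R 98 [0.52694347 0.03551849 0.13263117] 0.1376615864053835
side [380 319  33  11 186] ((0.5415281057357788, -0.2860894203186035), (0.012865247204899788, 0.07347536087036133), 51.86723327636719) [0.12790907 0.14122884 0.14596997] [ 0.54081904 -0.28747682  0.14013555]
rack [ 372  312   59   72 1632] ((0.5359973907470703, -0.31803062558174133), (0.18368643522262573, 0.0795382633805275), 78.07917022705078)
other [0.07585267 0.15295743 0.1574364 ] ((0.6981678605079651, -0.40450671315193176), (0.09732060134410858, 0.04086526483297348), 32.979068756103516)
L 51 [0.50414601 0.23999734 0.13272637] 0.1390966369522605
R 70 [0.52152281 0.03314735 0.13244416] 0.13816452118101064
1605 ((0.5243530869483948, 0.035219233483076096), 0.01524664182215929) [0.12929053 0.1337643  0.13525548]
```

Call:
carry_out:
  linear:
    - [-0.01,-0.036,0.01]
    - [-0.02,-0.072,0.02]
    - [-0.03,-0.108,0.03]
    - [-0.04,-0.144,0.036]
    - [-0.05,-0.18,0.036]
    - [-0.06,-0.216,0.036]
    - [-0.07,-0.25,0.036]
    - [-0.08,-0.284,0.036]
  roll: [0.11,0.22,0.33,0.44,0.55,0.66,0.78,0.9]
  gripper: 0.6

```text
clock: 2.32
tool_pos: [0.5442, -0.286, 0.2601]
eef_rot: [0.327, 0.945, -0.0, 0.0]
contact_force: [1.2, 0.7, -0.5]
opening: 0.602
```

Call:
carry_out:
  linear:
    - [0,0,0]
    - [0,0,0]
    - [0,0,0]
  roll: [0,0,0]

```text
clock: 2.57
tool_pos: [0.5443, -0.2855, 0.2601]
eef_rot: [0.327, 0.945, 0.0, 0.0]
contact_force: [0.3, -0.2, -0.3]
opening: 0.597
```

Run:
```python
from h import *
p=snapshot('wrist'); save(p,'w1.png'); C=cloud(p); I=p['img'].astype(int)
np.savez('pics/w1.npz',**p)
s=status.get_state(); print(s['clock'],s['tool_pos'],s['eef_rot'],s['q'])
tb=(abs(C[...,0]-0.545)<.06)&(abs(C[...,1]+.285)<.06)&(C[...,2]>.126)&(C[...,2]<.15)&(I.max(-1)<90)
k,l,st,ce=cv2.connectedComponentsWithStats(tb.astype(np.uint8))
for i in range(1,k):
    if st[i,4]>80:
        P=C[l==i];print(st[i],cv2.minAreaRect(P[:,:2].astype(np.float32)),np.percentile(P[:,2],[2,50,98]),P.mean(0))
g=(I[...,1]>I[...,0]+25)&(C[...,2]>.1)&(C[...,2]<.22); print('green',g.sum(), np.percentile(C[g][:,2],98) if g.any() else '', C[g].mean(0))
```

```text
2.6167 [ 0.54483343 -0.28427736  0.26026182] [3.26134638e-01 9.45323128e-01 5.63304003e-04 2.53825003e-04] [ 0.67454848  0.66505946 -0.48508974  1.54571865  0.34400242  1.01613612
  1.00144286]
[ 316  160   22  110 2114] ((0.5444721579551697, -0.28365617990493774), (0.013934376649558544, 0.07857132703065872), 52.787689208984375) [0.13921803 0.14288553 0.14456582] [ 0.54256675 -0.28229053  0.14265075]
green 18485 0.1877586288926152 [ 0.54059854 -0.31140006  0.10834733]
```

View pics/w1.png

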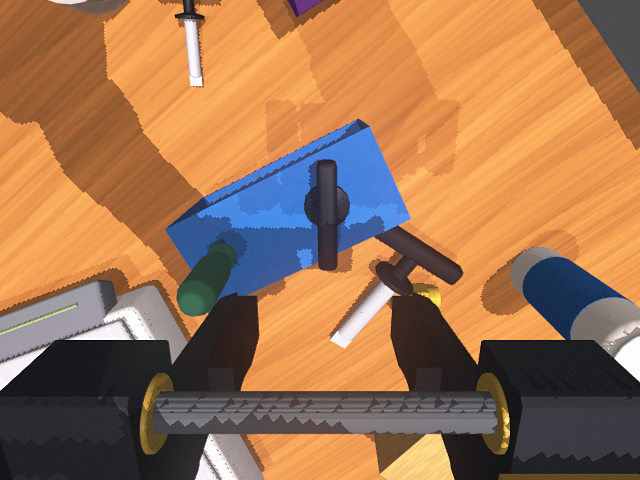

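Call:
carry_out:
  linear:
    - [0,0.0005,-0.035]
    - [0,0.0005,-0.07]
    - [0,0.0005,-0.09]
    - [0,0.0005,-0.1]
    - [0,0.0005,-0.105]
    - [0,0.0005,-0.109]
    - [0,0.0005,-0.109]
    - [0,0.0005,-0.109]
  roll: [0.01,0.015,0.015,0.015,0.015,0.015,0.015,0.015]

```text
clock: 3.28
tool_pos: [0.5459, -0.2837, 0.1525]
eef_rot: [0.319, 0.948, 0.001, 0.001]
contact_force: [-0.3, 0.1, 0.7]
opening: 0.599
```

Call:
carry_out:
  linear:
    - [0,0,0]
    - [0,0,0]
    - [0,0,0]
    - [0,0,0]
    - [0,0,0]
    - [0,0,0]
  roll: [0,0,0,0,0,0]
  gripper: 0.0
  grip_force: 45

```text
clock: 3.78
tool_pos: [0.5459, -0.2838, 0.1525]
eef_rot: [0.319, 0.948, 0.001, 0.001]
contact_force: [0.3, -0.3, -0.7]
opening: 0.174
```

Call:
carry_out:
  linear:
    - [0,0,0.02]
    - [0,0,0.05]
    - [0,0,0.085]
    - [0,0,0.12]
    - [0,0,0.15]
    - [0,0,0.17]
    - [0,0,0.17]
    - [0,0,0.17]
  roll: [0,0,0,0,0,0,0,0]

```text
clock: 4.45
tool_pos: [0.5463, -0.2839, 0.3235]
eef_rot: [0.319, 0.948, 0.0, 0.003]
contact_force: [1.0, -0.3, 0.7]
opening: 0.004
```

Run:
```python
from h import *
p=snapshot('wrist'); save(p,'w2.png'); np.savez('pics/w2.npz',**p)
p=dict(np.load('pics/wrist0.npz')); 
big=cv2.resize(p['img'][130:220,110:210],None,fx=6,fy=6); cv2.imwrite('pics/hz.png',big[...,::-1])
p=dict(np.load('pics/scene0.npz')); 
big=cv2.resize(p['img'][230:265,290:410],None,fx=6,fy=6,interpolation=cv2.INTER_CUBIC); cv2.imwrite('pics/hs.png',big[...,::-1])
```

```text
(no output)
```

View pics/w2.png

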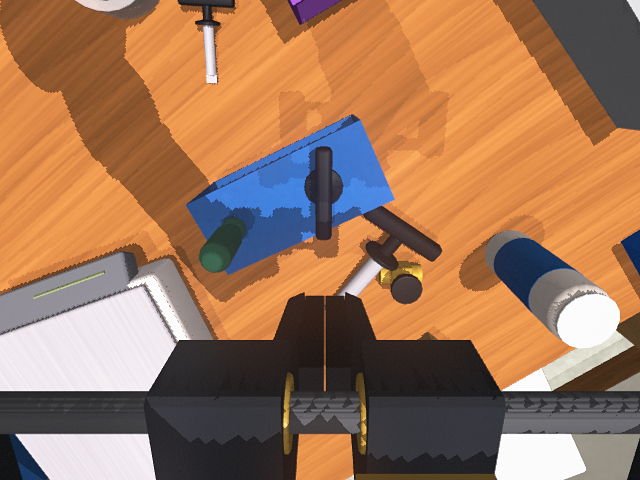

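View pics/hz.png

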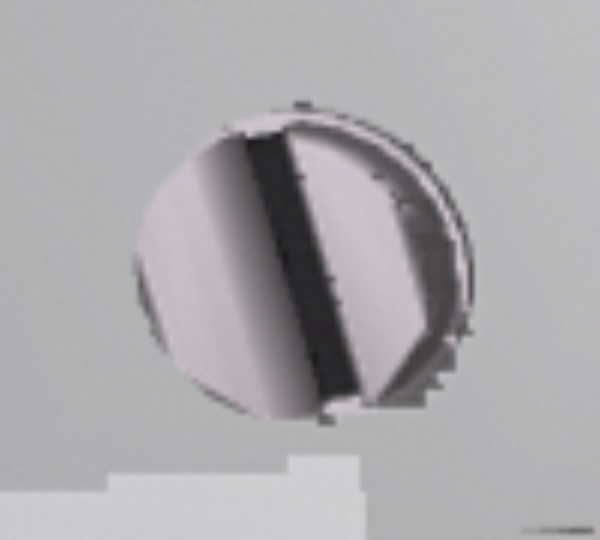

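View pics/hs.png

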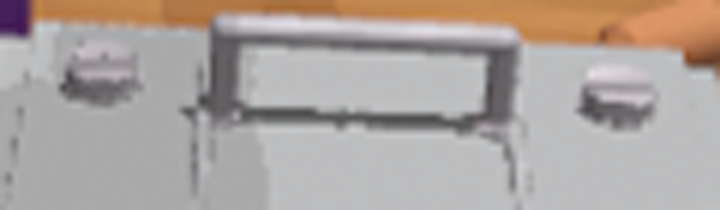

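Call:
carry_out:
  linear:
    - [-0.001,0,-0.035]
    - [-0.001,0,-0.07]
    - [-0.001,0,-0.105]
    - [-0.001,0,-0.14]
    - [-0.001,0,-0.16]
    - [-0.001,0,-0.168]
    - [-0.001,0,-0.174]
    - [-0.001,0,-0.174]
  roll: [0,0,0,0,0,0,0,0]
  gripper: 0.6

```text
clock: 5.17
tool_pos: [0.5438, -0.2835, 0.1468]
eef_rot: [0.319, 0.948, 0.001, -0.0]
contact_force: [0.8, -0.9, 0.6]
opening: 0.585
```

Call:
carry_out:
  linear:
    - [0,0,0]
    - [0,0,0]
    - [0,0,0]
    - [0,0,0]
    - [0,0,0]
    - [0,0,0]
    - [0,0,0]
    - [0,0,0]
  roll: [0,0,0,0,0,0,0,0]
  gripper: 0.0
  grip_force: 45

```text
clock: 5.83
tool_pos: [0.5438, -0.2834, 0.1469]
eef_rot: [0.319, 0.948, 0.001, -0.0]
contact_force: [-1.2, -0.1, -0.1]
opening: 0.021
```

Call:
carry_out:
  linear:
    - [0,0,0]
    - [0,0,0]
    - [0,0,0]
  roll: [0,0,0]

```text
clock: 6.08
tool_pos: [0.5438, -0.2835, 0.1469]
eef_rot: [0.319, 0.948, 0.001, -0.0]
contact_force: [0.6, 0.1, -0.2]
opening: 0.007
```

Run:
```python
from h import *
p=snapshot('wrist'); save(p,'w3.png'); np.savez('pics/w3.npz',**p)
q=dict(np.load('pics/w2.npz')); C=cloud(q); print(C[190,322],C[160,322],C[220,322])
s=status.get_state(); print(s['tool_pos'],s['eef_rot'])
p=snapshot('side'); cv2.imwrite('pics/s3.png',cv2.resize(p['img'][270:420,320:480],None,fx=4,fy=4)[...,::-1])
```

```text
[ 0.54036129 -0.28188938  0.14368286] [ 0.52055279 -0.26677809  0.14400907] [ 0.56126785 -0.29784009  0.14296931]
[ 0.54379582 -0.28346917  0.14687717] [ 3.18890570e-01  9.47791379e-01  5.50032266e-04 -5.36022781e-05]
```

View pics/w3.png

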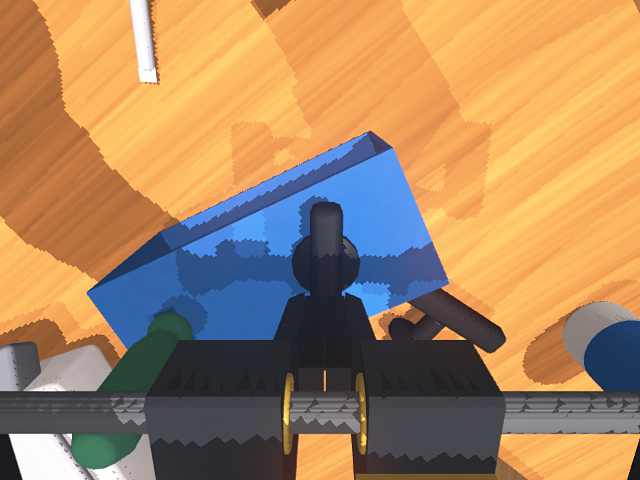

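View pics/s3.png

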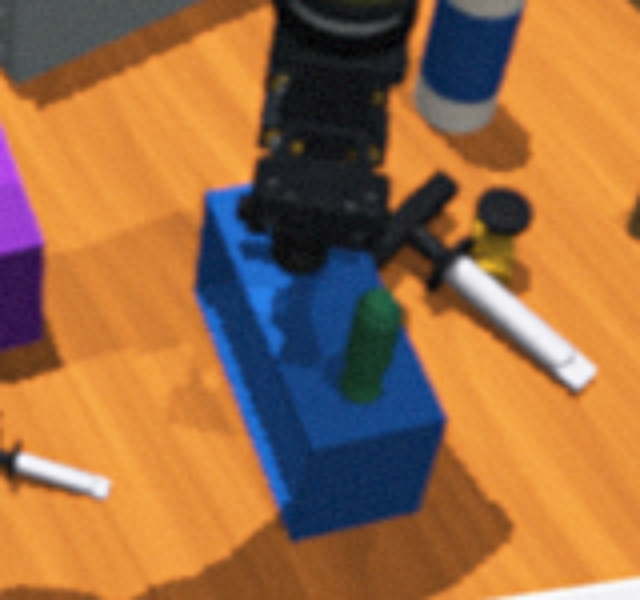

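Run:
```python
from h import *
p=dict(np.load('pics/w3.npz')); C=cloud(p)
for r in range(200,400,8): print(r,C[r,325].round(4),C[r,310].round(4),C[r,350].round(4),p['img'][r,325])
p=dict(np.load('pics/w1.npz')); C=cloud(p)
for r in (298,305,320,335): print(r,C[r,250].round(4),C[r,235].round(4),C[r,400].round(4))
```

```text
200 [ 0.5183 -0.264   0.1034] [ 0.5139 -0.2702  0.1025] [ 0.5257 -0.254   0.1043] [ 53  86 145]
208 [ 0.5137 -0.2606  0.1403] [ 0.517  -0.2726  0.1035] [ 0.5293 -0.2565  0.1033] [47 48 65]
216 [ 0.5158 -0.2623  0.1429] [ 0.5128 -0.2678  0.1398] [ 0.5325 -0.2589  0.1039] [65 66 82]
224 [ 0.5186 -0.2643  0.1429] [ 0.5154 -0.2698  0.1404] [ 0.5361 -0.2615  0.1036] [72 72 87]
232 [ 0.5212 -0.2663  0.1436] [ 0.5183 -0.2721  0.1397] [ 0.5394 -0.2639  0.1039] [69 70 86]
240 [ 0.5243 -0.2687  0.1424] [ 0.5213 -0.2745  0.1391] [ 0.5431 -0.2666  0.1036] [69 71 85]
248 [ 0.5268 -0.2706  0.1436] [ 0.524  -0.2765  0.1398] [ 0.5451 -0.2684  0.108 ] [66 68 82]
256 [ 0.5297 -0.2728  0.1435] [ 0.527  -0.2788  0.1397] [ 0.5484 -0.2708  0.1089] [36 42 58]
264 [ 0.5325 -0.2749  0.1438] [ 0.53   -0.2812  0.1393] [ 0.552  -0.2735  0.1087] [41 45 59]
272 [ 0.5353 -0.277   0.1443] [ 0.533  -0.2835  0.1395] [ 0.5561 -0.2763  0.1076] [36 40 54]
280 [ 0.5383 -0.2793  0.144 ] [ 0.5361 -0.2859  0.1393] [ 0.5595 -0.2789  0.1084] [36 39 53]
288 [ 0.5411 -0.2814  0.1448] [ 0.5504 -0.2983  0.1084] [ 0.5657 -0.283   
[... 861 characters left out ...]
 0.5743 -0.3066  0.1435] [ 0.5343 -0.2817  0.2069] [ 0.5416 -0.273   0.2062] [38 36 40]
376 [ 0.6655 -0.3755 -0.    ] [ 0.537  -0.2839  0.206 ] [ 0.5436 -0.2744  0.2066] [239 151  88]
384 [ 0.6726 -0.3809 -0.0007] [ 0.5389 -0.2853  0.2065] [ 0.5464 -0.2764  0.2058] [228 142  84]
392 [ 0.5234 -0.2682  0.2375] [ 0.522  -0.2709  0.2369] [ 0.5262 -0.264   0.2379] [57 54 57]
298 [ 0.52   -0.3029  0.2768] [ 0.516  -0.3066  0.2783] [ 0.5557 -0.2577  0.2765]
305 [ 0.521  -0.3029  0.2809] [ 0.5172 -0.3066  0.2821] [ 0.5553 -0.2586  0.2817]
320 [ 0.5227 -0.3024  0.29  ] [ 0.5183 -0.3046  0.2935] [ 0.5548 -0.2602  0.2915]
335 [ 0.5268 -0.3057  0.2914] [ 0.5194 -0.3029  0.3033] [ 0.5588 -0.2634  0.293 ]
```

Run:
```python
from h import *
for n,z in (('w3',.1469),('w1',.2603),('w2',.3235),('wrist0',.2239)):
    p=dict(np.load('pics/%s.npz'%n)); C=cloud(p); d=p['range_z']
    m=(d>0.02)&(d<.2)&(C[...,2]>z+.002); v,u=np.nonzero(m)
    print(n,v.min() if len(v) else None, (np.percentile(C[m][:,2],[0,.1,1])-z).round(4))
    rows=range(285,302,2)
    for r in rows:
        mm=m[r]
        if mm.any(): print(r,mm.sum(),(C[r][mm][:,2].min()-z).round(4),d[r][mm].mean().round(4))
```

```text
w3 292 [0.002  0.0031 0.0115]
293 8 0.0141 0.1607
295 18 0.0153 0.1593
297 64 0.0141 0.1597
299 70 0.0157 0.1579
301 72 0.0173 0.1564
w1 292 [0.0125 0.0146 0.0202]
293 10 0.0137 0.1611
295 20 0.0136 0.1599
297 67 0.0144 0.1597
299 76 0.0157 0.158
301 78 0.0154 0.1566
w2 292 [0.0129 0.0151 0.0219]
293 8 0.0133 0.1612
295 18 0.0151 0.1596
297 64 0.014 0.1596
299 69 0.0153 0.1581
301 70 0.0177 0.1565
wrist0 292 [0.0132 0.0147 0.0188]
293 8 0.0146 0.1608
295 22 0.0132 0.1597
297 70 0.0141 0.1597
299 80 0.0152 0.158
301 83 0.0161 0.1566
```

Run:
```python
from h import *
p=dict(np.load('pics/w3.npz')); C=cloud(p); I=p['img'].astype(int)
for r,c in ((341,160),(345,200),(350,270),(400,160),(450,160),(400,60),(345,450),(470,250)): print(r,c,C[r,c].round(4))
t=np.array([.5438,-.2835,.1469]); a=np.radians(52.4); J=np.array([np.cos(a),np.sin(a)]); F=np.array([-np.sin(a),np.cos(a)])
d=p['range_z']
m=(d>.02)&(d<.185)&(C[...,2]>.17); P=C[m]-t
print('jaw',np.percentile(P[:,:2]@J,[0,1,99,100]),'front',np.percentile(P[:,:2]@F,[0,1,99,100]),'z',np.percentile(P[:,2],[0,1,5]))
box=m.copy(); box[:, 290:370]=False; P=C[box]-t; print('carrier z min',np.percentile(P[:,2],[0,1,5,50]),'front max',np.percentile(P[:,:2]@F,[50,95,99,100]))
g=(I[...,1]>I[...,0]+15)&(I[...,1]>I[...,2])&(C[...,2]>.1)&(C[...,2]<.22); 
k,l,st,ce=cv2.connectedComponentsWithStats(g.astype(np.uint8)); i=1+np.argmax(st[1:,4]);P=C[l==i]
print('green',st[i],'zmax',np.percentile(P[:,2],99)); P=P-t
print('jaw',np.percentile(P[:,:2]@J,[1,99]),'front',np.percentile(P[:,:2]@F,[1,99]))
```

```text
341 160 [ 0.5201 -0.366   0.1322]
345 200 [ 0.5019 -0.2848  0.2317]
350 270 [ 0.5104 -0.2723  0.2346]
400 160 [ 0.5005 -0.2865  0.2482]
450 160 [ 0.5085 -0.2943  0.2482]
400 60 [ 0.4918 -0.3095  0.2401]
345 450 [ 0.5334 -0.243   0.2319]
470 250 [ 0.5219 -0.2844  0.2482]
jaw [-0.09413173 -0.08502001  0.05927605  0.07867338] front [-0.05165589 -0.04416778  0.03369978  0.03471363] z [0.02311984 0.02910777 0.04067485]
carrier z min [0.02349816 0.03801724 0.07964424 0.09732758] front max [0.02580715 0.03337727 0.03373839 0.03471363]
green [  97  313   95   78 3427] zmax 0.1683425061824962
jaw [-0.09386264 -0.07384501] front [-0.0417311  -0.02957852]
```

Call:
carry_out:
  linear:
    - [0,0,0]
    - [0,0,0]
    - [0,0,0]
    - [0,0,0]
    - [0,0,-0.012]
    - [0,0,-0.022]
    - [0,0,-0.031]
    - [0,0,-0.031]
  roll: [0,0,0,0,0,0,0,0]
  gripper: 0.4

```text
clock: 6.85
tool_pos: [0.542, -0.2829, 0.1131]
eef_rot: [0.319, 0.948, 0.001, -0.002]
contact_force: [-1.0, -1.1, 0.2]
opening: 0.398
```

Call:
carry_out:
  linear:
    - [0,0,0]
    - [0,0,0]
    - [0,0,0]
    - [0,0,0]
    - [0,0,0]
    - [0,0,0]
    - [0,0,0]
  roll: [0,0,0,0,0,0,0]
  gripper: 0.0
  grip_force: 50

```text
clock: 7.43
tool_pos: [0.5421, -0.2829, 0.1133]
eef_rot: [0.319, 0.948, 0.001, -0.002]
contact_force: [-0.7, 0.4, -0.9]
opening: 0.152
```

Call:
carry_out:
  linear:
    - [0,0,0.02]
    - [0,0,0.05]
    - [0,0,0.085]
    - [0,0,0.12]
    - [0,0,0.15]
    - [0,0,0.17]
    - [0,0,0.17]
    - [0,0,0.17]
  roll: [0,0,0,0,0,0,0,0]

```text
clock: 8.1
tool_pos: [0.5422, -0.2831, 0.2839]
eef_rot: [0.319, 0.948, 0.0, -0.001]
contact_force: [0.2, -0.1, -2.3]
opening: 0.155
```

Run:
```python
from h import *
p=dict(np.load('pics/wrist0.npz'))
a=w(p,(154.5,152.5),z=.132);b=w(p,(166.3,196.7),z=.132); print(a,b,np.degrees(np.arctan2(*(a-b)[[1,0]])))
a=w(p,(158.3,152),z=.1338);b=w(p,(170,197),z=.1338); print(np.degrees(np.arctan2(*(a-b)[[1,0]])))
q=snapshot('wrist'); save(q,'w4.png'); np.savez('pics/w4.npz',**q); print(status.get_state()['opening'])
# hinge yaw via handle in wrist? use scene box front edge
for n in ['scene','side']:
    p=dict(np.load('pics/'+n+'0.npz')); C=cloud(p)
    b=(abs(C[...,0]-.57)<.2)&(abs(C[...,1]-.13)<.25)&(abs(C[...,2]-.122)<.006)
    k,l,st,ce=cv2.connectedComponentsWithStats(b.astype(np.uint8)); i=1+np.argmax(st[1:,4]); P=C[l==i][:,:2].astype(np.float32)
    print(n,cv2.minAreaRect(P));
```

```text
[0.52377153 0.04941517 0.132     ] [0.52753198 0.0222756  0.132     ] 97.88865503721824
97.6629020416838
0.15217938778060394
scene ((0.5836457014083862, 0.15755683183670044), (0.2322995364665985, 0.3241423964500427), 5.52476167678833)
side ((0.582354724407196, 0.1507551074028015), (0.23115387558937073, 0.31555312871932983), 5.49521017074585)
```

View pics/w4.png

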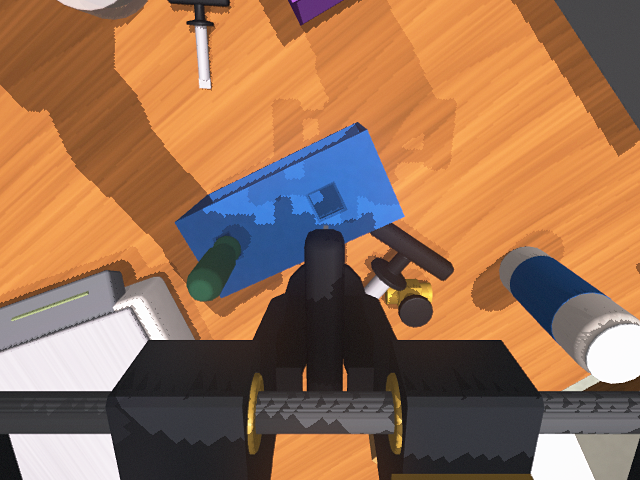

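Call:
carry_out:
  linear:
    - [-0.002,0.04,0]
    - [-0.004,0.08,0]
    - [-0.006,0.12,0]
    - [-0.009,0.16,0]
    - [-0.012,0.2,0]
    - [-0.015,0.24,0]
    - [-0.017,0.28,0]
    - [-0.0175,0.32,0]
  roll: [-0.1,-0.2,-0.3,-0.4,-0.5,-0.6,-0.7,-0.785]

```text
clock: 8.82
tool_pos: [0.5216, 0.0383, 0.2804]
eef_rot: [0.659, 0.752, -0.0, -0.004]
contact_force: [0.8, -0.5, -1.8]
opening: 0.156
```

Call:
carry_out:
  linear:
    - [0,0.001,-0.01]
    - [0,0.001,-0.02]
    - [0,0.001,-0.02]
  roll: [0,0,0]

```text
clock: 9.07
tool_pos: [0.5189, 0.0398, 0.257]
eef_rot: [0.658, 0.753, -0.003, -0.006]
contact_force: [-0.7, -0.6, -1.5]
opening: 0.154
```

Run:
```python
from h import *
s=status.get_state(); print(s['clock'],s['tool_pos'],s['eef_rot'],s['opening'],s['q'][6])
e=s['eef_rot']; print(2*np.degrees(np.arctan2(e[1],e[0]))-90)
p=snapshot('wrist'); save(p,'w5.png'); np.savez('pics/w5.npz',**p)
p=snapshot('side'); np.savez('pics/s5.npz',**p); cv2.imwrite('pics/s5.png',cv2.resize(p['img'][150:300,250:400],None,fx=4,fy=4)[...,::-1])
q=dict(np.load('pics/w4.npz')); print('hole',w(q,(326,201),z=.104))
```

```text
9.0667 [0.51885924 0.03979782 0.25696307] [ 0.65800462  0.75297893 -0.00336693 -0.00642688] 0.15419685497621638 -0.22155097005084926
7.701622410084795
hole [ 0.54451513 -0.2836921   0.104     ]
```

View pics/w5.png

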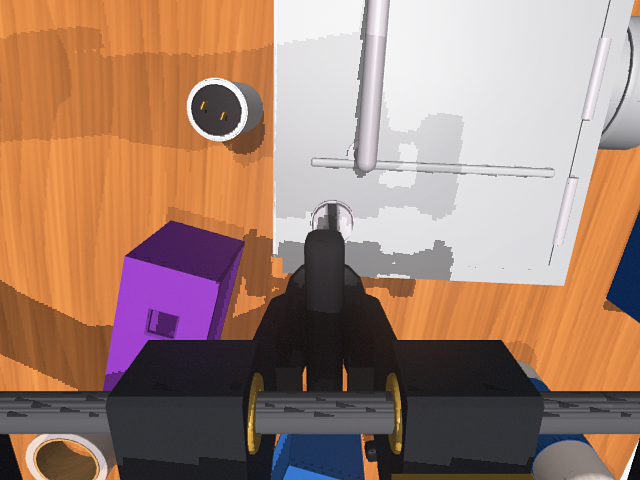

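View pics/s5.png

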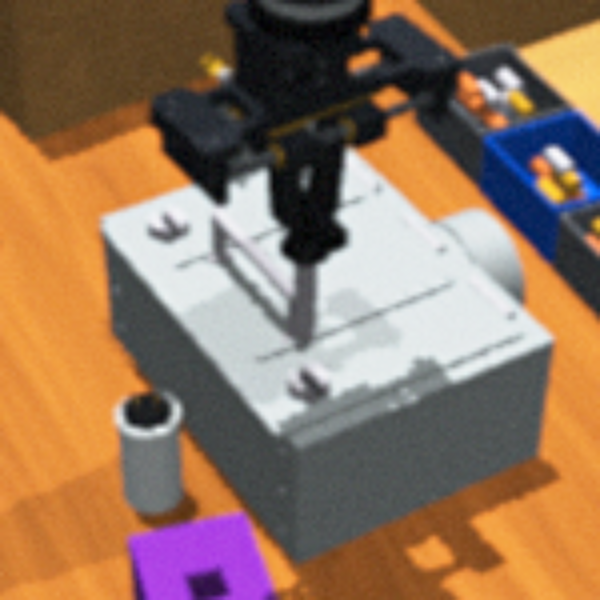

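```bash
cat >> h.py <<'E'
def yaw():
    e=status.get_state()['eef_rot']; return 2*np.degrees(np.arctan2(e[1],e[0]))-90
def st():
    s=status.get_state(); print(round(s['clock'],2),s['tool_pos'].round(4),s['eef_rot'].round(4),'yaw',yaw().round(2),s['contact_force'].round(1),s['moment'].round(2),s['opening'])
E
python3 - <<'E'
from h import *
st()
p=dict(np.load('pics/w5.npz')); C=cloud(p); I=p['img'].astype(int)
h=(np.hypot(C[...,0]-.524,C[...,1]-.036)<.022)&(C[...,2]>.1325)&(C[...,2]<.137); P=C[h]
v,u=np.nonzero(h); print(u.min(),u.max(),v.min(),v.max(),len(P),P.mean(0),cv2.minEnclosingCircle(P[:,:2].astype(np.float32)))
# tbar top
t=(p['range_z']>.05)&(p['range_z']<.2)&(I.max(-1)<75); v,u=np.nonzero(t)
for r in (235,245,255,265,280,300,320): 
    c=np.nonzero((abs(C[r][:,2]-.257-.0893+.225+.0)<9)&(I[r].max(-1)<90)&(abs(np.arange(640)-323)<25)&(p['range_z'][r]<.2))[0]
    print(r,c.min(),c.max(),C[r,c.min()].round(4),C[r,(c.min()+c.max())//2].round(4),C[r,c.max()].round(4))
big=cv2.resize(p['img'][190:250,290:370],None,fx=8,fy=8,interpolation=cv2.INTER_CUBIC); cv2.imwrite('pics/hz5.png',big[...,::-1])
E
```

```text
9.17 [0.5206 0.0386 0.2589] [ 0.6592  0.752  -0.0019 -0.0051] yaw 7.52 [ 0.3  0.2 -1.4] [ 0.02  0.01 -0.02] 0.14925064416657416
312 352 205 240 620 [0.52499326 0.03836954 0.1342274 ] ((0.5238817930221558, 0.03541731461882591), 0.014864225871860981)
235 307 341 [0.5088 0.0732 0.2757] [0.5146 0.0763 0.2825] [0.5208 0.0753 0.2767]
245 305 344 [0.5086 0.0724 0.2841] [0.5149 0.0744 0.2872] [0.522  0.0734 0.2817]
255 304 344 [0.5087 0.0687 0.2841] [0.5154 0.0711 0.2877] [0.5224 0.0702 0.2829]
265 302 347 [0.5079 0.0499 0.2483] [0.5159 0.0675 0.2877] [0.5274 0.053  0.2493]
280 299 347 [0.5075 0.0439 0.2514] [0.5162 0.0623 0.2884] [0.528  0.0478 0.2534]
300 299 347 [0.5089 0.0465 0.2747] [0.5173 0.0541 0.2871] [0.5271 0.0486 0.2738]
320 299 347 [0.5099 0.0464 0.2892] [0.5183 0.0467 0.2878] [0.5263 0.0495 0.2906]
```

View pics/hz5.png

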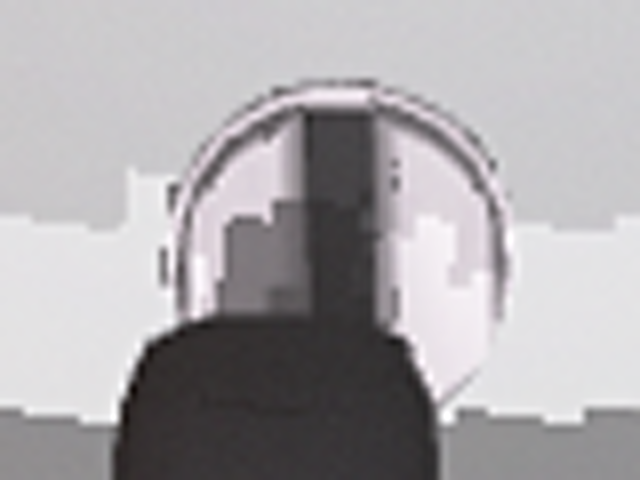

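Call:
carry_out:
  linear:
    - [0.001,-0.001,-0.007]
    - [0.002,-0.0015,-0.014]
    - [0.003,-0.002,-0.02]
    - [0.003,-0.002,-0.02]
    - [0.003,-0.002,-0.02]
    - [0.003,-0.002,-0.02]
  roll: [0,0,0,0,0,0]

```text
clock: 9.67
tool_pos: [0.5237, 0.0366, 0.239]
eef_rot: [0.659, 0.752, -0.002, -0.005]
contact_force: [-0.2, 0.0, -0.9]
opening: 0.154
```

Run:
```python
from h import *
st()
p=snapshot('side'); np.savez('pics/s6.npz',**p); st(); cv2.imwrite('pics/s6.png',cv2.resize(p['img'][190:270,290:370],None,fx=7,fy=7,interpolation=cv2.INTER_CUBIC)[...,::-1])
```

```text
9.67 [0.5237 0.0366 0.239 ] [ 0.6593  0.7519 -0.0018 -0.0051] yaw 7.51 [-0.2  0.  -0.9] [ 0.02 -0.08 -0.01] 0.1541347350783498
9.72 [0.5238 0.0367 0.2392] [ 0.6592  0.7519 -0.0016 -0.005 ] yaw 7.51 [-0.3 -0.  -1. ] [-0.02 -0.01 -0.07] 0.15022962101747164
```

View pics/s6.png

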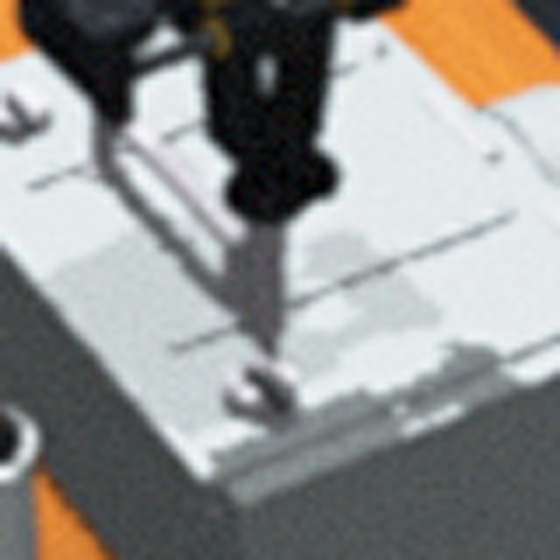

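Call:
carry_out:
  linear:
    - [0.0005,-0.0005,-0.005]
    - [0.001,-0.0005,-0.011]
    - [0.001,-0.0005,-0.015]
    - [0.001,-0.0005,-0.019]
    - [0.001,-0.0005,-0.022]
    - [0.001,-0.0005,-0.024]
    - [0.001,-0.0005,-0.024]
  roll: [0,0,0,0,0,0,0]

```text
clock: 10.3
tool_pos: [0.5248, 0.0363, 0.2151]
eef_rot: [0.659, 0.752, -0.002, -0.005]
contact_force: [0.7, 0.6, -0.3]
opening: 0.147
```

Run:
```python
from h import *
st()
```

```text
10.3 [0.5248 0.0363 0.2151] [ 0.6592  0.7519 -0.0016 -0.005 ] yaw 7.52 [ 0.7  0.6 -0.3] [-0.01 -0.    0.01] 0.1467615406968229
```

Call:
carry_out:
  linear:
    - [0,0,0]
    - [0,0,0]
    - [0,0,0]
    - [0,0,0]
    - [0,0,0]
    - [0,0,0]
    - [0,0,0]
    - [0,0,0]
  roll: [0.1,0.2,0.3,0.4,0.5,0.6,0.7,0.8]

```text
clock: 10.97
tool_pos: [0.524, 0.0357, 0.2151]
eef_rot: [0.312, 0.95, -0.004, -0.005]
contact_force: [-1.1, -0.7, 0.3]
opening: 0.15
```

Run:
```python
from h import *
st()
```

```text
10.97 [0.524  0.0357 0.2151] [ 0.3124  0.9499 -0.0042 -0.0045] yaw 53.6 [-1.1 -0.7  0.3] [-0.16  0.44 -0.09] 0.15016994114625393
```

Call:
carry_out:
  linear:
    - [0,0,0]
    - [0,0,0]
    - [0,0,0]
    - [0,0,0]
    - [0,0,0]
    - [0,0,0]
    - [0,0,0]
    - [0,0,0]
  roll: [0.1,0.2,0.3,0.4,0.5,0.6,0.7,0.78]

```text
clock: 11.63
tool_pos: [0.524, 0.0356, 0.2151]
eef_rot: [-0.074, 0.997, -0.006, -0.003]
contact_force: [-0.2, -0.6, -0.8]
opening: 0.157
```

Run:
```python
from h import *
st()
```

```text
11.63 [0.524  0.0356 0.2151] [-0.0743  0.9972 -0.0056 -0.0026] yaw 98.52 [-0.2 -0.6 -0.8] [ 0.2   0.11 -0.11] 0.15682695571578617
```

Now on to the stop, watching the moment.

Call:
carry_out:
  linear:
    - [0,0,0]
    - [0,0,0]
    - [0,0,0]
    - [0,0,0]
  roll: [0.05,0.1,0.13,0.13]

```text
clock: 11.97
tool_pos: [0.524, 0.0356, 0.2151]
eef_rot: [-0.139, 0.99, -0.006, -0.002]
contact_force: [-0.2, 0.8, -0.4]
opening: 0.15
```

Run:
```python
from h import *
st()
```

```text
11.97 [0.524  0.0356 0.2151] [-0.139   0.9903 -0.0056 -0.0022] yaw 105.98 [-0.2  0.8 -0.4] [ 0.26  0.09 -0.06] 0.15035304040537
```

Call:
carry_out:
  linear:
    - [0,0,0]
    - [0,0,0]
    - [0,0,0]
  roll: [0.03,0.06,0.06]

```text
clock: 12.22
tool_pos: [0.524, 0.0357, 0.2151]
eef_rot: [-0.169, 0.986, -0.006, -0.002]
contact_force: [-1.2, 0.2, -1.1]
opening: 0.153
```

Run:
```python
from h import *
st()
```

```text
12.22 [0.524  0.0357 0.2151] [-0.1694  0.9855 -0.0056 -0.0021] yaw 109.51 [-1.2  0.2 -1.1] [ 0.24  0.08 -0.1 ] 0.15279556149304377
```

Call:
carry_out:
  linear:
    - [0,0,0]
    - [0,0,0]
    - [0,0,0.012]
    - [0,0,0.025]
    - [0,0,0.04]
    - [0,0,0.05]
    - [0,0,0.05]
  roll: [-0.08,-0.15,-0.15,-0.15,-0.15,-0.15,-0.15]

```text
clock: 12.8
tool_pos: [0.5253, 0.0362, 0.267]
eef_rot: [-0.095, 0.995, -0.005, -0.0]
contact_force: [1.1, 0.4, -1.5]
opening: 0.155
```

Run:
```python
from h import *
p=snapshot('wrist'); save(p,'w7.png'); np.savez('pics/w7.npz',**p)
p=snapshot('side'); np.savez('pics/s7.npz',**p); st(); cv2.imwrite('pics/s7.png',cv2.resize(p['img'][190:270,270:370],None,fx=7,fy=7,interpolation=cv2.INTER_CUBIC)[...,::-1])
```

```text
12.9 [0.524  0.0354 0.265 ] [-0.095   0.9955 -0.0056 -0.0023] yaw 100.9 [-0.6 -0.3 -1.2] [ 0.18 -0.03  0.03] 0.15266718177854052
```

View pics/w7.png

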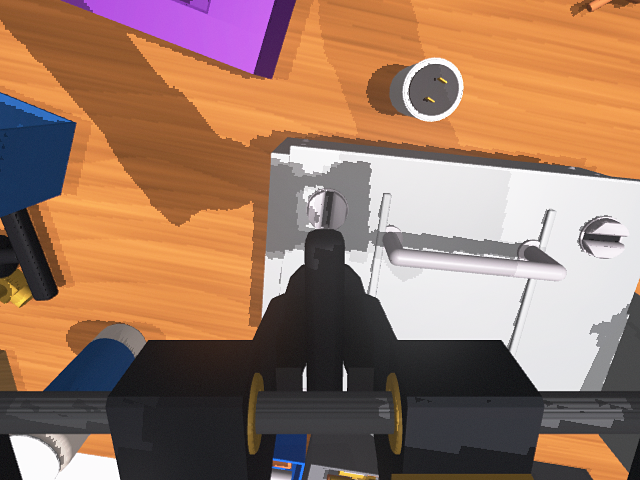

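View pics/s7.png

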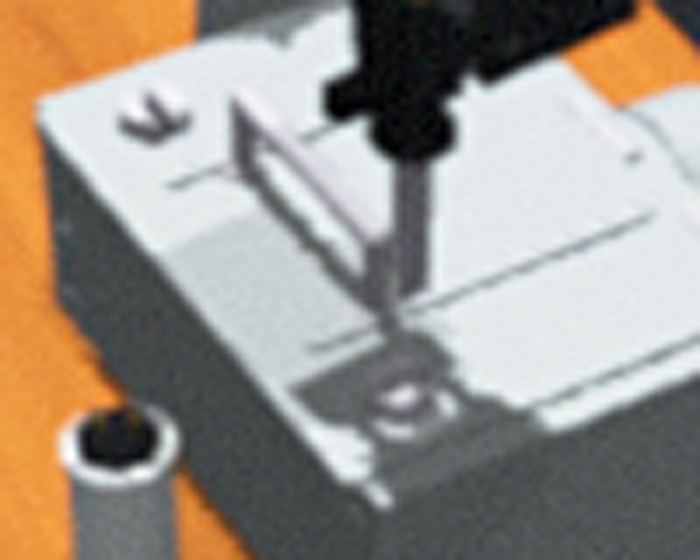

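Run:
```python
from h import *
p=dict(np.load('pics/w7.npz')); C=cloud(p)
cv2.imwrite('pics/a.png',cv2.resize(p['img'][180:240,295:355],None,fx=8,fy=8,interpolation=cv2.INTER_CUBIC)[...,::-1])
cv2.imwrite('pics/b.png',cv2.resize(p['img'][205:270,570:640],None,fx=8,fy=8,interpolation=cv2.INTER_CUBIC)[...,::-1])
for c in ((.524,.036),(.506,.242)):
    h=(np.hypot(C[...,0]-c[0],C[...,1]-c[1])<.022)&(C[...,2]>.1325)&(C[...,2]<.137); P=C[h]
    print(len(P),P.mean(0),cv2.minEnclosingCircle(P[:,:2].astype(np.float32)))
```

```text
755 [0.52336949 0.03512703 0.13417908] ((0.5237033367156982, 0.03539423272013664), 0.01491939090192318)
722 [0.50488616 0.24382803 0.13399691] ((0.5058070421218872, 0.24364887177944183), 0.015708977356553078)
```

View pics/a.png

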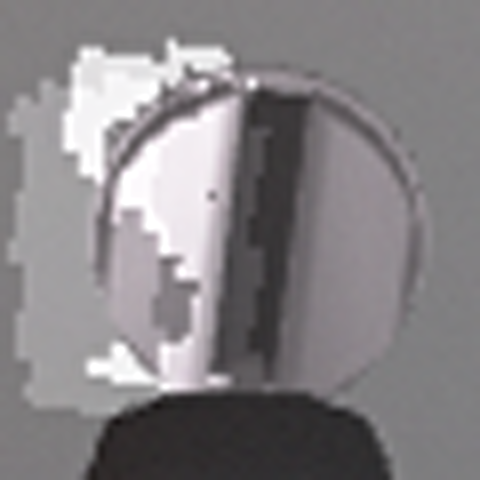

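View pics/b.png

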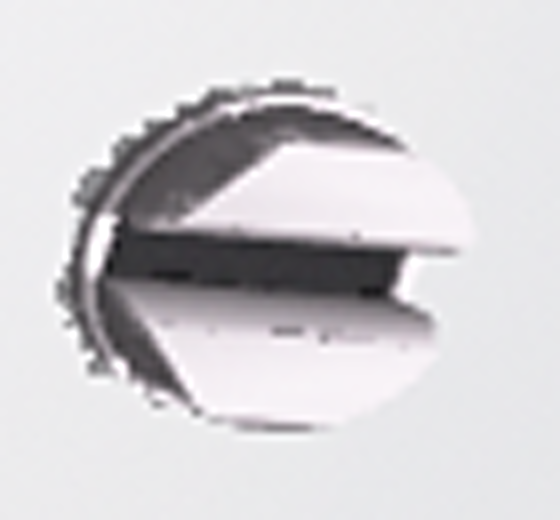

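Run:
```python
from h import *
p=dict(np.load('pics/w7.npz'))
def ang(o,a,b,z):
    A=w(p,(o[0]+a[0]/8,o[1]+a[1]/8),z=z);B=w(p,(o[0]+b[0]/8,o[1]+b[1]/8),z=z); d=A-B
    return np.degrees(np.arctan2(d[1],d[0])).round(1),((A+B)/2).round(4)
for z in (.129,.134): print('R',ang((295,180),(305,95),(275,375),z),ang((295,180),(250,90),(215,375),z))
for z in (.129,.134): print('L',ang((570,205),(400,250),(115,228),z),ang((570,205),(390,295),(115,275),z))
L=np.array([.5058,.2436]);R=np.array([.5237,.0354]); d=L-R; print(np.hypot(*d),np.degrees(np.arctan2(d[1],d[0])))
```

```text
R (np.float64(-174.7), array([0.5227, 0.0383, 0.129 ])) (np.float64(-175.9), array([0.5235, 0.0331, 0.129 ]))
R (np.float64(-174.7), array([0.5214, 0.0381, 0.134 ])) (np.float64(-175.9), array([0.5222, 0.0329, 0.134 ]))
L (np.float64(96.5), array([0.5029, 0.2416, 0.129 ])) (np.float64(96.7), array([0.5073, 0.2429, 0.129 ]))
L (np.float64(96.5), array([0.5019, 0.2379, 0.134 ])) (np.float64(96.7), array([0.5063, 0.2392, 0.134 ]))
0.20896805976033753 94.91392237173072
```

Call:
carry_out:
  linear:
    - [0,0,0.02]
    - [-0.002,0.03,0.03]
    - [-0.005,0.06,0.03]
    - [-0.008,0.09,0.03]
    - [-0.011,0.12,0.03]
    - [-0.013,0.15,0.03]
    - [-0.015,0.18,0.03]
    - [-0.0174,0.2096,0.03]
  roll: [-0.12,-0.24,-0.36,-0.48,-0.6,-0.72,-0.84,-0.96]

```text
clock: 13.57
tool_pos: [0.5059, 0.246, 0.2937]
eef_rot: [0.378, 0.926, -0.005, -0.005]
contact_force: [0.2, -0.2, -1.0]
opening: 0.155
```

Call:
carry_out:
  linear:
    - [0,0,-0.01]
    - [0,0,-0.02]
    - [0,0,-0.03]
    - [0,0,-0.03]
    - [0,0,-0.03]
    - [0,0,-0.03]
    - [0,0,-0.03]
    - [0,0,-0.03]
  roll: [-0.12,-0.24,-0.36,-0.48,-0.6,-0.67,-0.686,-0.686]

```text
clock: 14.23
tool_pos: [0.5054, 0.2457, 0.2629]
eef_rot: [0.667, 0.745, -0.004, -0.007]
contact_force: [0.8, -0.8, -0.5]
opening: 0.152
```

Run:
```python
from h import *
st()
p=snapshot('wrist'); save(p,'w8.png'); np.savez('pics/w8.npz',**p); C=cloud(p)
h=(np.hypot(C[...,0]-.506,C[...,1]-.2437)<.022)&(C[...,2]>.1325)&(C[...,2]<.137); P=C[h]
print(len(P),P.mean(0),cv2.minEnclosingCircle(P[:,:2].astype(np.float32)))
for r in (245,260,280,300,320): print(C[r,323].round(4))
st()
```

```text
14.23 [0.5054 0.2457 0.2629] [ 0.6669  0.7451 -0.0037 -0.0065] yaw 6.33 [ 0.8 -0.8 -0.5] [ 0.   -0.01 -0.03] 0.1522752583978756
719 [0.50482752 0.24578264 0.13421533] ((0.504925012588501, 0.24454152584075928), 0.014818374067544937)
[0.5021 0.2797 0.2911]
[0.5026 0.2753 0.2937]
[0.5034 0.2679 0.2935]
[0.5043 0.26   0.2927]
[0.5052 0.2517 0.292 ]
14.28 [0.5055 0.2458 0.263 ] [ 0.6667  0.7453 -0.0036 -0.0066] yaw 6.37 [ 0.   0.5 -0.8] [ 0.04 -0.02  0.03] 0.15460759905242624
```

View pics/w8.png

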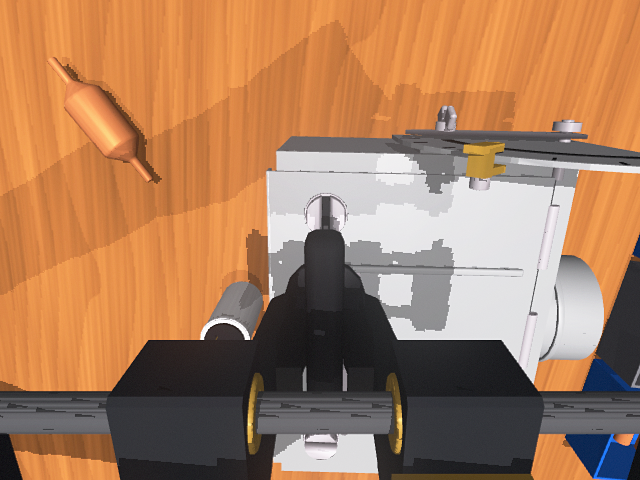

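Call:
carry_out:
  linear:
    - [0.0005,-0.0005,-0.01]
    - [0.0006,-0.0007,-0.02]
    - [0.0006,-0.0007,-0.028]
    - [0.0006,-0.0007,-0.034]
    - [0.0006,-0.0007,-0.04]
    - [0.0006,-0.0007,-0.045]
    - [0.0006,-0.0007,-0.048]
    - [0.0006,-0.0007,-0.048]
  roll: [0,0,0,0,0,0,0,0]

```text
clock: 14.95
tool_pos: [0.5064, 0.2454, 0.2151]
eef_rot: [0.667, 0.745, -0.003, -0.006]
contact_force: [-0.6, 0.0, -1.8]
opening: 0.154
```

Run:
```python
from h import *
st()
```

```text
14.95 [0.5064 0.2454 0.2151] [ 0.6666  0.7453 -0.0032 -0.0065] yaw 6.38 [-0.6  0.  -1.8] [0.02 0.03 0.02] 0.15378104357758238
```

Call:
carry_out:
  linear:
    - [0,0,0]
    - [0,0,0]
    - [0,0,0]
    - [0,0,0]
    - [0,0,0]
    - [0,0,0]
    - [0,0,0]
    - [0,0,0]
  roll: [0.1,0.2,0.3,0.4,0.5,0.6,0.7,0.8]

```text
clock: 15.62
tool_pos: [0.5055, 0.2451, 0.2151]
eef_rot: [0.322, 0.947, -0.006, -0.005]
contact_force: [-3.0, -0.8, 0.6]
opening: 0.156
```

Run:
```python
from h import *
st()
```

```text
15.62 [0.5055 0.2451 0.2151] [ 0.3215  0.9469 -0.0062 -0.0053] yaw 52.49 [-3.  -0.8  0.6] [-0.16  0.54 -0.07] 0.1564097123361025
```

Call:
carry_out:
  linear:
    - [0,0,0]
    - [0,0,0]
    - [0,0,0]
    - [0,0,0]
    - [0,0,0]
    - [0,0,0]
    - [0,0,0]
    - [0,0,0]
  roll: [0.1,0.2,0.3,0.4,0.5,0.6,0.7,0.8]

```text
clock: 16.28
tool_pos: [0.5053, 0.2451, 0.2152]
eef_rot: [-0.075, 0.997, -0.008, -0.003]
contact_force: [-0.9, 0.8, -1.0]
opening: 0.157
```

Run:
```python
from h import *
st()
```

```text
16.28 [0.5053 0.2451 0.2152] [-0.0747  0.9972 -0.0076 -0.0026] yaw 98.57 [-0.9  0.8 -1. ] [ 0.17  0.27 -0.07] 0.15724899232408623
```

Same overshoot to the stop (yaw ~109.5°), then unload and lift.

Call:
carry_out:
  linear:
    - [0,0,0]
    - [0,0,0]
    - [0,0,0]
    - [0,0,0]
    - [0,0,0]
    - [0,0,0]
  roll: [0.05,0.1,0.15,0.19,0.19,0.19]

```text
clock: 16.78
tool_pos: [0.5053, 0.2452, 0.2152]
eef_rot: [-0.168, 0.986, -0.008, -0.002]
contact_force: [0.1, 0.5, -1.3]
opening: 0.155
```

Call:
carry_out:
  linear:
    - [0,0,0]
    - [0,0,0]
    - [0,0,0.012]
    - [0,0,0.025]
    - [0,0,0.04]
    - [0,0,0.06]
    - [0,0,0.07]
    - [0,0,0.07]
  roll: [-0.08,-0.15,-0.15,-0.15,-0.15,-0.15,-0.15,-0.15]

```text
clock: 17.45
tool_pos: [0.5065, 0.2464, 0.2881]
eef_rot: [-0.094, 0.996, -0.006, -0.0]
contact_force: [1.2, 0.5, -1.9]
opening: 0.155
```

Run:
```python
from h import *
st()
p=snapshot('wrist'); save(p,'w9.png'); np.savez('pics/w9.npz',**p); C=cloud(p)
cv2.imwrite('pics/a9.png',cv2.resize(p['img'][170:250,280:360],None,fx=8,fy=8,interpolation=cv2.INTER_CUBIC)[...,::-1])
```

```text
17.45 [0.5065 0.2464 0.2881] [-0.0942  0.9955 -0.0063 -0.    ] yaw 100.81 [ 1.2  0.5 -1.9] [ 0.19 -0.05 -0.01] 0.15498929558224037
```

View pics/a9.png

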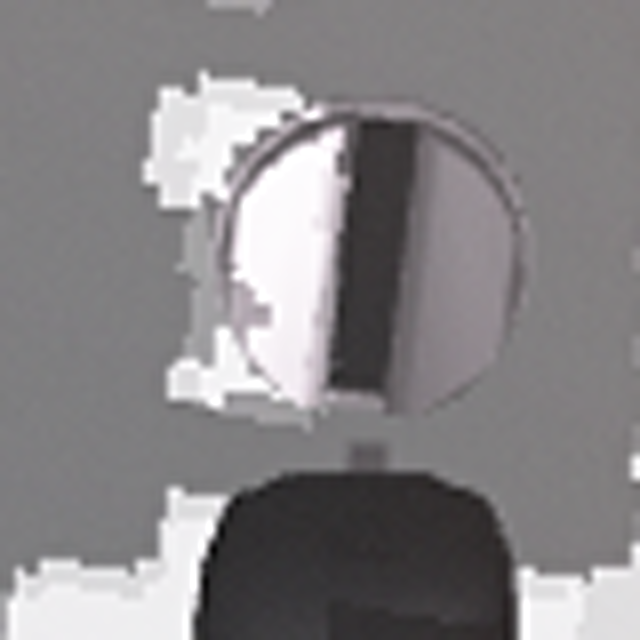

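View pics/w9.png

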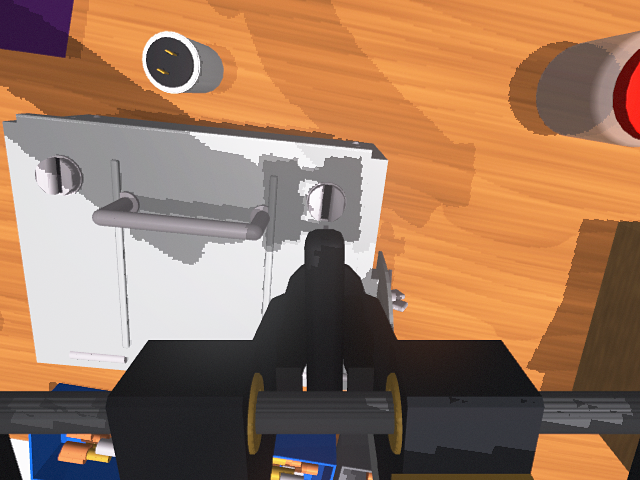

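Call:
carry_out:
  linear:
    - [0.002,-0.035,0]
    - [0.005,-0.072,0]
    - [0.008,-0.11,0]
    - [0.011,-0.148,0]
    - [0.014,-0.186,0]
    - [0.017,-0.224,0]
    - [0.02,-0.262,0]
    - [0.022,-0.3,0]
  roll: [-0.11,-0.22,-0.33,-0.44,-0.55,-0.66,-0.77,-0.88]

```text
clock: 18.17
tool_pos: [0.5271, -0.0566, 0.2854]
eef_rot: [0.341, 0.94, -0.006, -0.005]
contact_force: [1.3, 0.5, -1.8]
opening: 0.153
```

Call:
carry_out:
  linear:
    - [0.003,-0.038,0]
    - [0.006,-0.076,0]
    - [0.009,-0.114,0]
    - [0.012,-0.152,0]
    - [0.014,-0.19,0]
    - [0.0155,-0.215,-0.005]
    - [0.016,-0.228,-0.01]
    - [0.016,-0.23,-0.015]
  roll: [-0.1,-0.2,-0.3,-0.4,-0.48,-0.53,-0.53,-0.53]

```text
clock: 18.83
tool_pos: [0.5417, -0.2897, 0.2686]
eef_rot: [0.577, 0.817, -0.006, -0.007]
contact_force: [0.5, 0.2, -2.3]
opening: 0.154
```

Call:
carry_out:
  linear:
    - [0,0,-0.01]
    - [0,0,-0.02]
    - [0,0,-0.02]
    - [0,0,-0.02]
  roll: [0,0,0,0]

```text
clock: 19.17
tool_pos: [0.5415, -0.2873, 0.2477]
eef_rot: [0.575, 0.818, -0.006, -0.008]
contact_force: [0.5, 0.4, -0.8]
opening: 0.151
```

Run:
```python
from h import *
p=snapshot('wrist'); save(p,'w10.png'); np.savez('pics/w10.npz',**p); C=cloud(p)
p=snapshot('side'); np.savez('pics/s10.npz',**p); cv2.imwrite('pics/s10.png',cv2.resize(p['img'][270:420,320:480],None,fx=4,fy=4,interpolation=cv2.INTER_CUBIC)[...,::-1])
st()
s=status.get_state(); from scipy.spatial.transform import Rotation as Ro
R=Ro.from_quat(s['eef_rot']).as_matrix(); print(R[:,2])
```

```text
19.27 [ 0.5423 -0.2884  0.2489] [ 0.5757  0.8176 -0.0056 -0.0069] yaw 19.69 [ 0.3  0.4 -0.5] [ 0.05 -0.1  -0.03] 0.15506009006013333
[-0.01776217 -0.00109533 -0.99984164]
```

View pics/w10.png

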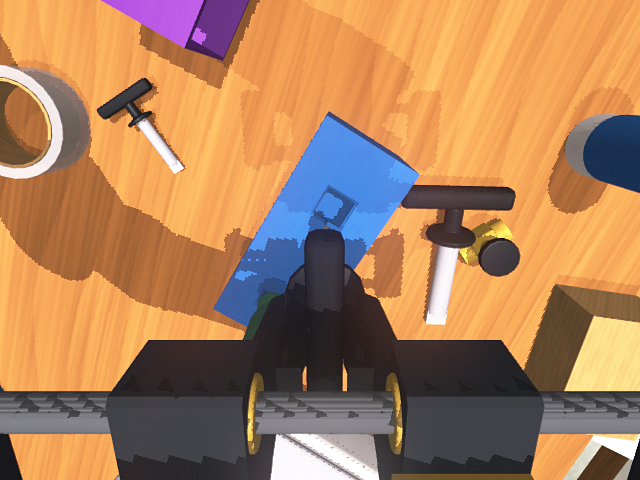

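View pics/s10.png

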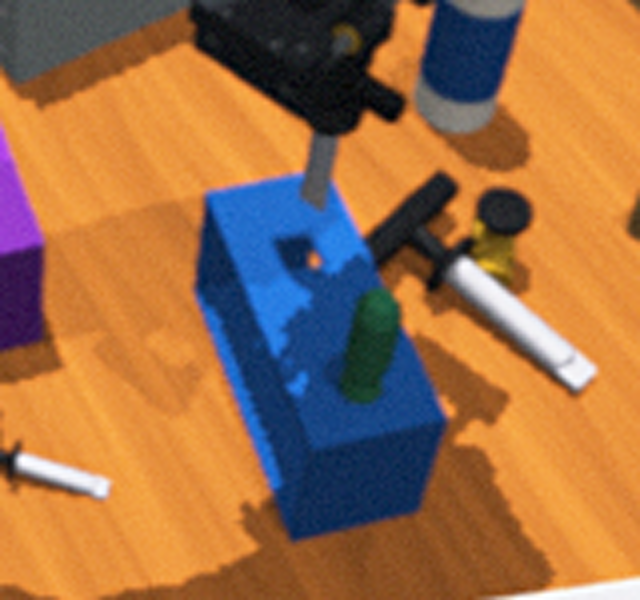

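Call:
carry_out:
  linear:
    - [0.0015,0.003,0]
    - [0.003,0.0057,-0.003]
    - [0.003,0.0057,-0.008]
    - [0.003,0.0057,-0.012]
    - [0.003,0.0057,-0.012]
  roll: [0,0,0,0,0]

```text
clock: 19.68
tool_pos: [0.5446, -0.2825, 0.2358]
eef_rot: [0.576, 0.818, -0.006, -0.008]
contact_force: [-0.7, -0.6, -0.8]
opening: 0.153
```

Run:
```python
from h import *
q=dict(np.load('pics/w10.npz')); print('hole',w(q,(335,206),z=.104))
cv2.imwrite('pics/a10.png',cv2.resize(q['img'][170:250,290:370],None,fx=8,fy=8,interpolation=cv2.INTER_CUBIC)[...,::-1])
p=snapshot('side'); np.savez('pics/s11.npz',**p); cv2.imwrite('pics/s11.png',cv2.resize(p['img'][280:360,370:450],None,fx=7,fy=7,interpolation=cv2.INTER_CUBIC)[...,::-1])
st(); print(proj(p,(.5445,-.2837,.104)), proj(p,(.5445,-.2837,.147)))
```

```text
hole [ 0.54549595 -0.28216865  0.104     ]
19.73 [ 0.5447 -0.2827  0.2362] [ 0.5758  0.8175 -0.0059 -0.0077] yaw 19.69 [-0.4 -0.4 -1.7] [-0.03 -0.05 -0.02] 0.15380766230124732
(np.float64(394.5455746603603), np.float64(331.80025077397323)) (np.float64(396.6378092105557), np.float64(320.738368501645))
```

View pics/s11.png

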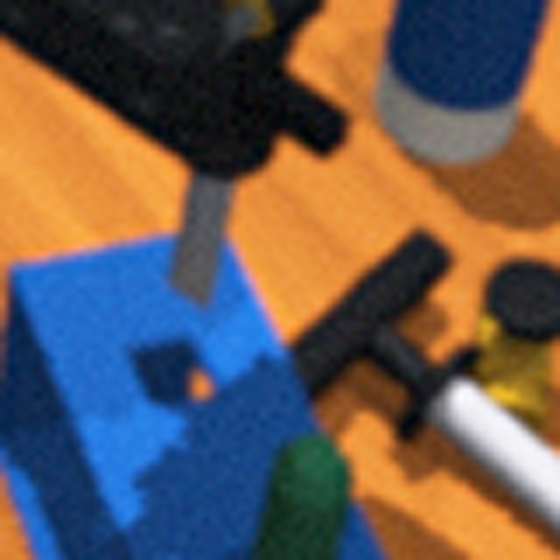

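View pics/a10.png

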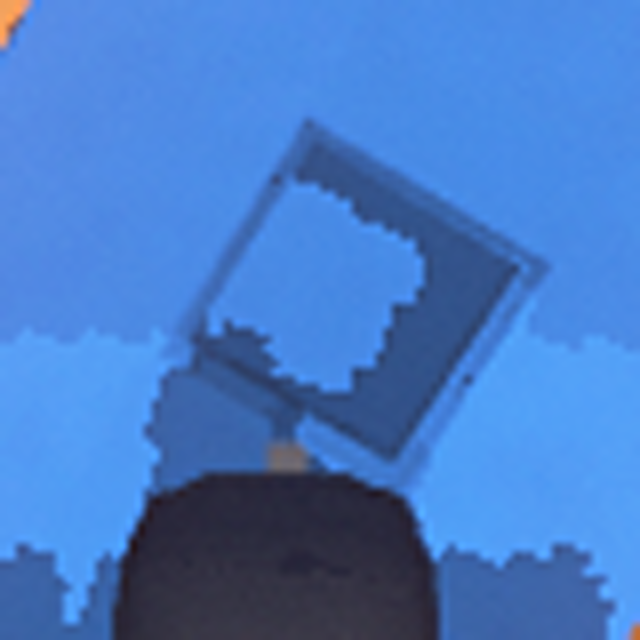

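Call:
carry_out:
  linear:
    - [0.0005,0,-0.012]
    - [0.0005,0,-0.024]
    - [0.0005,0,-0.034]
    - [0.0005,0,-0.044]
    - [0.0005,0,-0.054]
    - [0.0005,0,-0.06]
    - [0.0005,0,-0.06]
  roll: [0,0,0,0,0,0,0]

```text
clock: 20.32
tool_pos: [0.5443, -0.2824, 0.1746]
eef_rot: [0.576, 0.818, -0.006, -0.009]
contact_force: [0.3, 1.0, -0.8]
opening: 0.152
```

Run:
```python
from h import *
st()
```

```text
20.32 [ 0.5443 -0.2824  0.1746] [ 0.5757  0.8176 -0.0062 -0.009 ] yaw 19.7 [ 0.3  1.  -0.8] [-0.03 -0.04  0.06] 0.1516139121127581
```

Tip is at about 0.085, through the hole, without force. Down to just above seating.

Call:
carry_out:
  linear:
    - [0.0005,-0.0005,-0.012]
    - [0.0005,-0.0005,-0.024]
    - [0.0005,-0.0005,-0.036]
    - [0.0005,-0.0005,-0.046]
    - [0.0005,-0.0005,-0.054]
    - [0.0005,-0.0005,-0.059]
    - [0.0005,-0.0005,-0.059]
  roll: [0,0,0,0,0,0,0]

```text
clock: 20.9
tool_pos: [0.5441, -0.2826, 0.1142]
eef_rot: [0.576, 0.818, -0.006, -0.01]
contact_force: [0.0, -0.3, -2.3]
opening: 0.152
```

Run:
```python
from h import *
st()
```

```text
20.9 [ 0.5441 -0.2826  0.1142] [ 0.5756  0.8176 -0.0064 -0.01  ] yaw 19.71 [ 0.  -0.3 -2.3] [ 0.03 -0.01 -0.02] 0.1524958681318796
```

Call:
carry_out:
  linear:
    - [0,0,-0.001]
    - [0,0,-0.001]
    - [0,0,-0.001]
    - [0,0,-0.001]
    - [0,0,-0.001]
    - [0,0,-0.001]
  roll: [0,0,0,0,0,0]
  gripper: 0.5

```text
clock: 21.4
tool_pos: [0.5444, -0.2827, 0.1136]
eef_rot: [0.576, 0.818, -0.006, -0.01]
contact_force: [-0.6, -0.2, 0.3]
opening: 0.499
```

Call:
carry_out:
  linear:
    - [0,0,0.015]
    - [0,0,0.035]
    - [0,0,0.065]
    - [0,0,0.1]
    - [0,0,0.13]
    - [0,0,0.15]
    - [0,0,0.15]
    - [0,0,0.15]
  roll: [0,0,0,0,0,0,0,0]

```text
clock: 22.07
tool_pos: [0.5449, -0.2829, 0.2648]
eef_rot: [0.576, 0.818, -0.006, -0.008]
contact_force: [-0.0, -0.3, -1.0]
opening: 0.5
```

Run:
```python
from h import *
st()
p=snapshot('wrist'); save(p,'w12.png'); np.savez('pics/w12.npz',**p); C=cloud(p); I=p['img'].astype(int)
tb=(abs(C[...,0]-0.545)<.06)&(abs(C[...,1]+.285)<.06)&(C[...,2]>.126)&(C[...,2]<.15)&(I.max(-1)<90)
k,l,s,ce=cv2.connectedComponentsWithStats(tb.astype(np.uint8))
for i in range(1,k):
    if s[i,4]>80:
        P=C[l==i];print(s[i],cv2.minAreaRect(P[:,:2].astype(np.float32)),np.percentile(P[:,2],[2,50,98]),P.mean(0))
p=snapshot('scene'); np.savez('pics/sc12.npz',**p); save(p,'sc12.png')
```

```text
22.07 [ 0.5449 -0.2829  0.2648] [ 0.5757  0.8176 -0.0062 -0.0083] yaw 19.7 [-0.  -0.3 -1. ] [ 0.01 -0.07  0.05] 0.4999979076114165
[ 318  164   20  109 2061] ((0.5457010269165039, -0.28516897559165955), (0.01374052930623293, 0.07872413843870163), 19.404815673828125) [0.1388265  0.14286597 0.1445735 ] [ 0.54476244 -0.28258809  0.14258024]
```

View pics/w12.png

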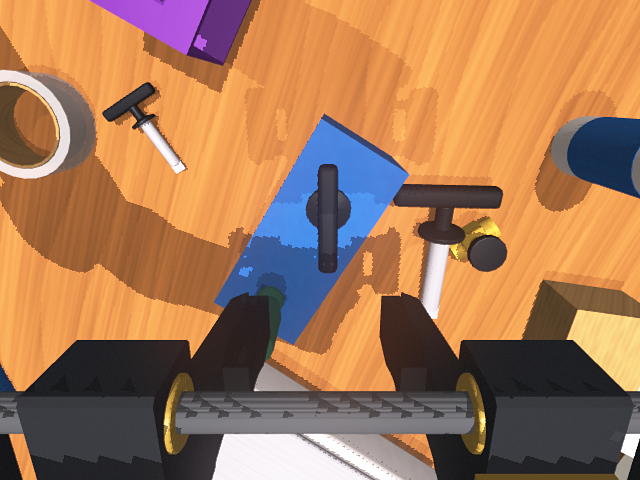

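View pics/sc12.png

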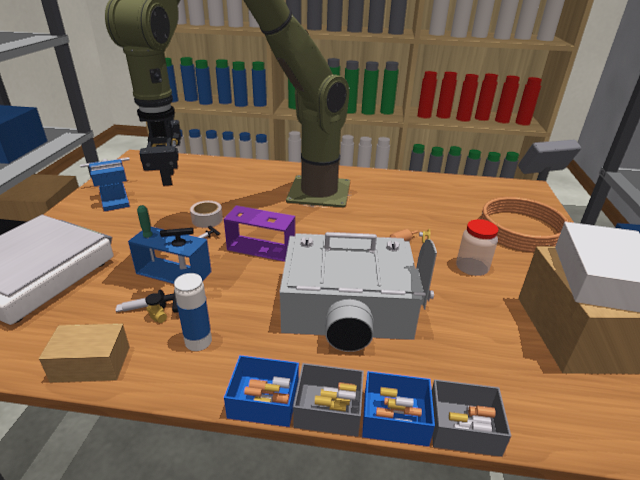

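Run:
```python
from h import *
yw=np.radians(5.06); H=np.array([.6819,.1547,.12]); ex=np.array([np.cos(yw),np.sin(yw),0]); ey=np.array([-np.sin(yw),np.cos(yw),0])
def fr(P):
    d=P-H; return np.stack([-(d@ex),d@ey,d[...,2]],-1)  # front, y, up
for n in ('w8','sc12','scene0','side0','w9'):
    p=dict(np.load('pics/%s.npz'%n)); C=cloud(p); I=p['img'].astype(int); F=fr(C)
    r=np.hypot(F[...,0],F[...,2])
    m=(I[...,0]>I[...,2]+50)&(I[...,1]>I[...,2]+30)&(abs(F[...,1]-.155)<.05)&(r>.085)&(r<.16)&(F[...,2]>.02)&(F[...,0]>0)
    print(n,m.sum())
    if m.sum()>5:
        v,u=np.nonzero(m); print(' px',u.min(),u.max(),v.min(),v.max())
        a=np.arctan2(F[...,2],F[...,0])[m]
        print(' ang pct',np.percentile(a,[2,10,50,90,98]).round(3),'r',np.percentile(r[m],[2,50,98]).round(4),'y',np.percentile(F[...,1][m],[2,50,98]).round(4), 'mean ang of centroid',np.arctan2(F[...,2][m].mean(),F[...,0][m].mean()).round(3))
p=dict(np.load('pics/w8.npz')); cv2.imwrite('pics/c8.png',cv2.resize(p['img'][90:210,390:600],None,fx=3.5,fy=3.5,interpolation=cv2.INTER_CUBIC)[...,::-1])
p=dict(np.load('pics/sc12.npz')); cv2.imwrite('pics/c12.png',cv2.resize(p['img'][220:320,390:460],None,fx=6,fy=6,interpolation=cv2.INTER_CUBIC)[...,::-1])
```

```text
w8 1192
 px 463 607 142 178
 ang pct [0.768 0.779 0.825 0.842 0.845] r [0.1145 0.1354 0.1425] y [0.152  0.1603 0.1676] mean ang of centroid 0.817
sc12 67
 px 419 430 229 242
 ang pct [0.77  0.813 0.84  0.858 0.863] r [0.1131 0.1285 0.1415] y [0.1514 0.1587 0.1677] mean ang of centroid 0.835
scene0 66
 px 419 430 229 242
 ang pct [0.774 0.805 0.839 0.86  0.868] r [0.1132 0.1285 0.1415] y [0.1516 0.1589 0.1676] mean ang of centroid 0.837
side0 25
 px 301 329 152 170
 ang pct [0.775 0.784 0.815 1.194 1.53 ] r [0.1165 0.1363 0.145 ] y [0.1473 0.1598 0.1674] mean ang of centroid 0.884
w9 4
```

View pics/c8.png

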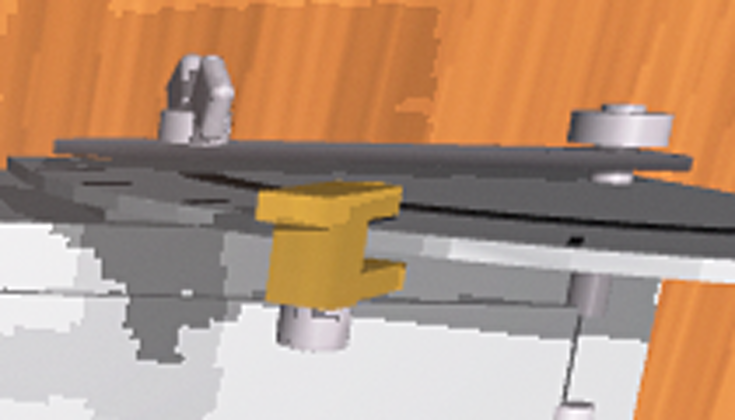

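View pics/c12.png

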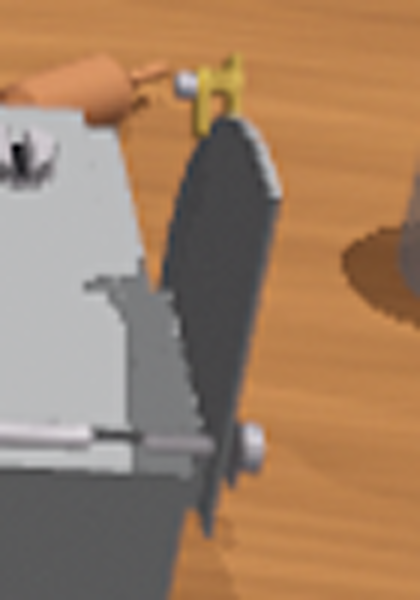

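Call:
carry_out:
  linear:
    - [-0.001,0.04,0]
    - [-0.002,0.08,0]
    - [-0.004,0.12,0]
    - [-0.005,0.16,0]
    - [-0.006,0.2,0]
    - [-0.007,0.24,0]
    - [-0.008,0.28,0]
    - [-0.009,0.32,0]
  roll: [-0.04,-0.08,-0.12,-0.16,-0.2,-0.24,-0.256,-0.256]

```text
clock: 22.83
tool_pos: [0.5331, 0.0389, 0.261]
eef_rot: [0.676, 0.737, -0.007, -0.012]
contact_force: [1.1, -0.4, 0.5]
opening: 0.501
```

Call:
carry_out:
  linear:
    - [-0.001,0.035,0]
    - [-0.002,0.07,-0.01]
    - [-0.003,0.095,-0.03]
    - [-0.0035,0.103,-0.05]
    - [-0.0035,0.104,-0.06]
    - [-0.0035,0.104,-0.065]
    - [-0.0035,0.104,-0.065]
    - [-0.0035,0.104,-0.065]
  roll: [0,0,0,0,0,0,0,0]

```text
clock: 23.5
tool_pos: [0.5299, 0.141, 0.1959]
eef_rot: [0.677, 0.736, -0.007, -0.012]
contact_force: [1.0, 0.1, 0.3]
opening: 0.498
```

Run:
```python
from h import *
st()
p=snapshot('wrist'); save(p,'w13.png'); np.savez('pics/w13.npz',**p); C=cloud(p)
m=(C[...,2]>.16)&(C[...,2]<.175)&(abs(C[...,0]-.53)<.05)&(abs(C[...,1]-.14)<.08); P=C[m]; print(len(P),cv2.minAreaRect(P[:,:2].astype(np.float32)),P[:,2].max())
st()
```

```text
23.5 [0.5299 0.141  0.1959] [ 0.6766  0.7362 -0.0072 -0.0122] yaw 4.84 [1.  0.1 0.3] [-0.01 -0.08 -0.  ] 0.4975802289967805
5358 ((0.5322694778442383, 0.14230306446552277), (0.012012787163257599, 0.12046969681978226), 5.172788619995117) 0.1712520060197963
23.55 [0.5303 0.1413 0.1964] [ 0.6766  0.7362 -0.0065 -0.0119] yaw 4.84 [-0.6  0.1  0.2] [-0.01  0.02 -0.  ] 0.5016161899119704
```

View pics/w13.png

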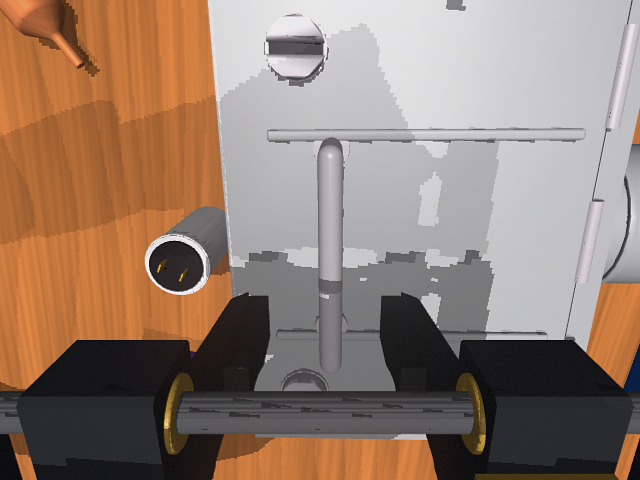

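Call:
carry_out:
  linear:
    - [0.001,0,-0.015]
    - [0.0015,0,-0.03]
    - [0.0015,0,-0.042]
    - [0.0015,0,-0.052]
    - [0.0015,0,-0.059]
    - [0.0015,0,-0.061]
    - [0.0015,0,-0.061]
  roll: [0,0,0,0,0,0,0]

```text
clock: 24.13
tool_pos: [0.5318, 0.1411, 0.1354]
eef_rot: [0.677, 0.736, -0.007, -0.012]
contact_force: [0.8, 0.0, -0.0]
opening: 0.503
```

Call:
carry_out:
  linear:
    - [0,0,0]
    - [0,0,0]
    - [0,0,0]
    - [0,0,0]
    - [0,0,0]
    - [0,0,0]
    - [0,0,0]
    - [0,0,0]
  roll: [0,0,0,0,0,0,0,0]
  gripper: 0.0
  grip_force: 25

```text
clock: 24.8
tool_pos: [0.5312, 0.1411, 0.1356]
eef_rot: [0.677, 0.736, -0.007, -0.012]
contact_force: [-3.5, -0.5, 4.4]
opening: 0.124
```

Run:
```python
from h import *
st()
yw=np.radians(5.1)
def bar(t): return np.array([.150*np.cos(t)-.044*np.sin(t), .150*np.sin(t)+.044*np.cos(t)])
b0=bar(0)
for t in np.arange(.05,.86,.05).tolist()+[.81]:
    d=bar(t)-b0; print(round(t,2),(-d[0]*np.cos(yw)).round(4),(-d[0]*np.sin(yw)).round(4),d[1].round(4))
```

```text
24.8 [0.5312 0.1411 0.1356] [ 0.6766  0.7362 -0.0071 -0.0122] yaw 4.83 [-3.5 -0.5  4.4] [-0.06  0.73  0.01] 0.12368383082103752
0.05 0.0024 0.0002 0.0074
0.1 0.0051 0.0005 0.0148
0.15 0.0082 0.0007 0.0219
0.2 0.0117 0.001 0.0289
0.25 0.0155 0.0014 0.0357
0.3 0.0196 0.0018 0.0424
0.35 0.0241 0.0021 0.0488
0.4 0.0289 0.0026 0.0549
0.45 0.0339 0.003 0.0609
0.5 0.0393 0.0035 0.0665
0.55 0.0449 0.004 0.0719
0.6 0.0508 0.0045 0.077
0.65 0.057 0.0051 0.0818
0.7 0.0634 0.0057 0.0863
0.75 0.07 0.0062 0.0904
0.8 0.0768 0.0068 0.0943
0.85 0.0837 0.0075 0.0977
0.81 0.0781 0.007 0.095
```

Call:
carry_out:
  linear:
    - [0.0024,0.0002,0.0074]
    - [0.0051,0.0005,0.0148]
    - [0.0082,0.0007,0.0219]
    - [0.0117,0.001,0.0289]
    - [0.0155,0.0014,0.0357]
    - [0.0196,0.0018,0.0424]
    - [0.0241,0.0021,0.0488]
    - [0.0289,0.0026,0.0549]
  roll: [0,0,0,0,0,0,0,0]

```text
clock: 25.47
tool_pos: [0.5587, 0.1435, 0.191]
eef_rot: [0.676, 0.736, -0.009, -0.013]
contact_force: [-5.5, 0.5, -2.8]
opening: 0.123
```

Run:
```python
from h import *
st()
```

```text
25.47 [0.5587 0.1435 0.191 ] [ 0.6765  0.7363 -0.0086 -0.0132] yaw 4.85 [-5.5  0.5 -2.8] [0.09 1.34 0.03] 0.1234017705972384
```

Call:
carry_out:
  linear:
    - [0.0064,0.0006,0.0055]
    - [0.0118,0.0011,0.0111]
    - [0.0174,0.0016,0.0165]
    - [0.0233,0.0021,0.0216]
    - [0.0295,0.0027,0.0264]
    - [0.0359,0.0033,0.0309]
    - [0.0425,0.0038,0.035]
    - [0.0479,0.0043,0.038]
  roll: [0,0,0,0,0,0,0,0]

```text
clock: 26.13
tool_pos: [0.6037, 0.1475, 0.2315]
eef_rot: [0.676, 0.736, -0.011, -0.015]
contact_force: [-12.5, -1.4, 10.0]
opening: 0.128
```

Call:
carry_out:
  linear:
    - [0,0,0]
    - [0,0,0]
    - [0,0,0]
  roll: [0,0,0]

```text
clock: 26.38
tool_pos: [0.6037, 0.1475, 0.2316]
eef_rot: [0.676, 0.736, -0.011, -0.015]
contact_force: [-2.4, 0.4, -4.6]
opening: 0.125
```

Run:
```python
from h import *
st()
for n in ('scene','side','wrist'):
    p=snapshot(n); np.savez('pics/%s14.npz'%n,**p); save(p,n+'14.png')
    for q in ('pointer','index_point','handle_bar'):
        for d in tip_of(p,q)[:2]: print(n,q,d['confidence'],np.round(d['pixel'],1),w(p,d['pixel']).round(4))
    o=(400,200) if n=='scene' else (270,130)
    cv2.imwrite('pics/%s14z.png'%n,cv2.resize(p['img'][o[1]:o[1]+100,o[0]:o[0]+100],None,fx=6,fy=6,interpolation=cv2.INTER_CUBIC)[...,::-1])
st()
```

```text
26.38 [0.6037 0.1475 0.2316] [ 0.6763  0.7364 -0.0114 -0.0149] yaw 4.87 [-2.4  0.4 -4.6] [0.1  0.38 0.12] 0.12525852795947434
scene pointer 0.63 [180.4 241.1] [ 0.5479 -0.2798  0.1111]
scene pointer 0.58 [426.4 241.6] [0.5954 0.307  0.2066]
scene index_point 0.57 [428.5 242.5] [0.6128 0.3088 0.2159]
scene handle_bar 0.86 [352.7 219.2] [0.6244 0.1464 0.2629]
side pointer 0.75 [306.2 168.3] [0.5542 0.2393 0.254 ]
side pointer 0.22 [432.8 297.9] [ 0.7449 -0.1863  0.0212]
side index_point 0.72 [287.4 270.6] [0.4159 0.0823 0.0289]
side handle_bar 0.78 [336.6 181.2] [0.6004 0.1336 0.26  ]
wrist handle_bar 0.93 [322.2 327.1] [0.604  0.1505 0.2604]
26.98 [0.6035 0.1475 0.2314] [ 0.6763  0.7364 -0.0115 -0.0149] yaw 4.87 [-3.1  0.6 -3. ] [ 0.05  0.64 -0.01] 0.125680244421882
```

View pics/scene14z.png

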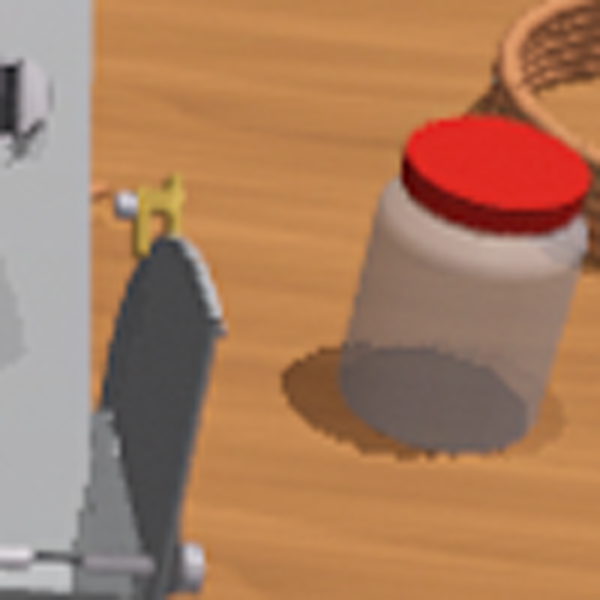

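View pics/side14z.png

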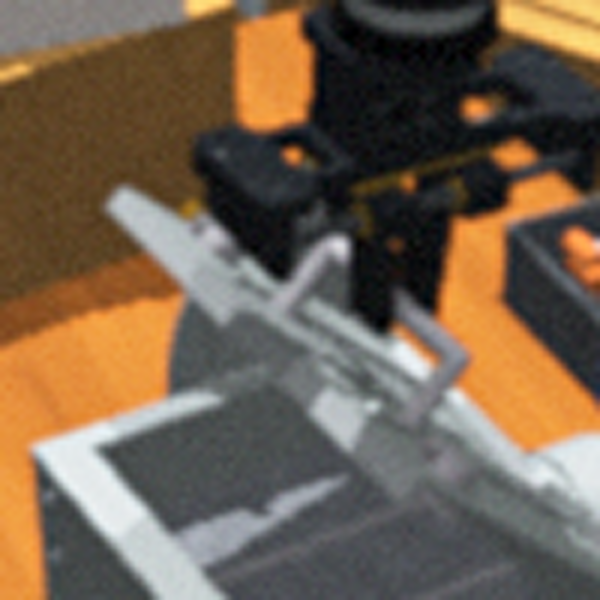

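View pics/wrist14.png

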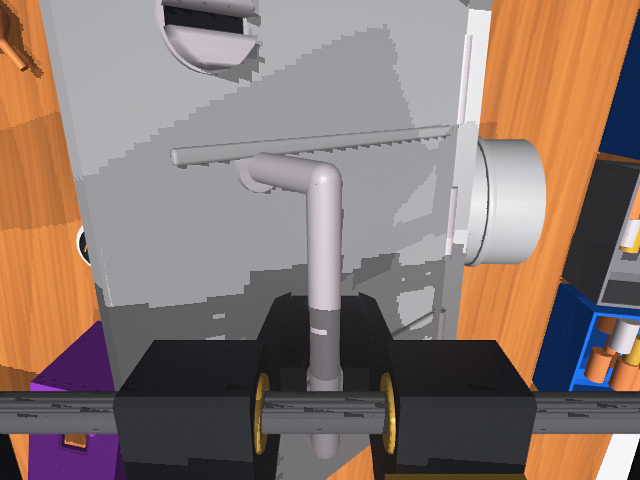

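View pics/scene14.png

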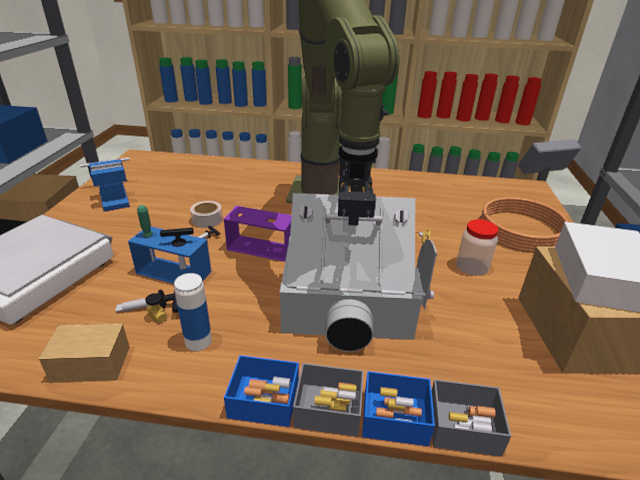

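Run:
```python
from h import *
yw=np.radians(5.1); H=np.array([.6819,.1547,.12]); ex=np.array([np.cos(yw),np.sin(yw),0]); ey=np.array([-np.sin(yw),np.cos(yw),0])
for n in ('scene14','wrist14','side14','scene0','w13'):
    p=dict(np.load('pics/%s.npz'%n)); C=cloud(p); d=C-H; F=np.stack([-(d@ex),d@ey,d[...,2]],-1)
    a=np.arctan2(F[...,2],F[...,0]); r=np.hypot(F[...,0],F[...,2]); t0=.8 if '14' in n else 0
    # distance to plane at t0
    off=-np.sin(t0)*F[...,0]+np.cos(t0)*F[...,2]; s=np.cos(t0)*F[...,0]+np.sin(t0)*F[...,2]
    m=(abs(off)<.02)&(s>.02)&(s<.2)&(abs(F[...,1])<.13)&(p['range_z']>0)
    P=F[m]
    for _ in range(6):
        c=P.mean(0); n_=np.linalg.svd((P-c),full_matrices=False)[2][2]; n_*=np.sign(n_[2]) or 1
        e=(F-c)@n_; P=F[m&(abs(e)<.003)]
    print(n,len(P),'normal',n_.round(4),'angle',np.arctan2(-n_[0],n_[2]).round(4),'dist of hinge line',(-(c@n_)).round(4))
    # bar points
    b=np.array([.150*np.cos(t0)-.044*np.sin(t0),.150*np.sin(t0)+.044*np.cos(t0)])
    q=(np.hypot(F[...,0]-b[0],F[...,2]-b[1])<.012)&(abs(F[...,1])<.05)&(p['img'].min(-1)>90)
    print('  bar pts',q.sum(),F[q].mean(0).round(4) if q.any() else '', 'max up',F[q][:,2].max().round(4) if q.any() else '')
```

```text
scene14 7447 normal [-0.6975  0.002   0.7166] angle 0.7719 dist of hinge line -0.0039
  bar pts 137 [ 0.0723 -0.0019  0.1376] max up 0.1431
wrist14 90009 normal [-6.954e-01  6.000e-04  7.187e-01] angle 0.7689 dist of hinge line -0.0034
  bar pts 6317 [0.0772 0.0138 0.1401] max up 0.1429
side14 570 normal [-0.6963 -0.0011  0.7177] angle 0.7702 dist of hinge line -0.0035
  bar pts 49 [ 0.0807 -0.0149  0.1392] max up 0.1456
scene0 4507 normal [5.e-04 8.e-04 1.e+00] angle -0.0005 dist of hinge line -0.0041
  bar pts 217 [0.146  0.0006 0.0464] max up 0.0524
w13 100349 normal [-4.e-04  8.e-04  1.e+00] angle 0.0004 dist of hinge line -0.0034
  bar pts 4316 [0.15   0.0048 0.0482] max up 0.0513
```

Run:
```python
from h import *
yw=np.radians(5.1); H=np.array([.6819,.1547,.12]); ex=np.array([np.cos(yw),np.sin(yw),0]); ey=np.array([-np.sin(yw),np.cos(yw),0])
for n in ('w8','scene0','sc12','scene14'):
    p=dict(np.load('pics/%s.npz'%n)); C=cloud(p); d=C-H; F=np.stack([-(d@ex),d@ey,d[...,2]],-1); I=p['img'].astype(int)
    r=np.hypot(F[...,0],F[...,2]); a=np.arctan2(F[...,2],F[...,0])
    m=(I[...,0]>I[...,2]+60)&(I[...,1]>I[...,2]+40)&(abs(F[...,1]-.16)<.02)&(r>.105)&(r<.15)&(abs(a-.81)<.15)
    k,l,s,c=cv2.connectedComponentsWithStats(m.astype(np.uint8)); 
    m=l==1+np.argmax(s[1:,4])
    Q=F[m]; rr=r[m]; aa=a[m]
    for a0 in (.79,.80,.81,.82,.83):
        t=rr*np.sin(aa-a0); print(n,a0,'tang',np.percentile(t,[1,5,50,95,99]).round(4),end=' | ')
    print('r',np.percentile(rr,[1,99]).round(4),'z',np.percentile(Q[:,2],[1,99]).round(4))
    print(cv2.minAreaRect(Q[:,[0,2]].astype(np.float32)))
```

```text
w8 0.79 tang [-0.0031 -0.0023  0.0048  0.007   0.0073] | w8 0.8 tang [-0.0045 -0.0037  0.0035  0.0057  0.0059] | w8 0.81 tang [-0.0058 -0.0051  0.0021  0.0044  0.0045] | w8 0.82 tang [-0.0072 -0.0064  0.0008  0.0031  0.0033] | w8 0.83 tang [-0.0086 -0.0078 -0.0006  0.0018  0.002 ] | r [0.1135 0.1428] z [0.0842 0.1052]
((0.08854829519987106, 0.09172404557466507), (0.03184644132852554, 0.011411694809794426), 46.8644905090332)
scene0 0.79 tang [-0.0028  0.0004  0.0068  0.0094  0.0097] | scene0 0.8 tang [-0.004  -0.0008  0.0054  0.0082  0.0085] | scene0 0.81 tang [-0.0052 -0.0021  0.0041  0.0069  0.0072] | scene0 0.82 tang [-0.0064 -0.0033  0.0029  0.0057  0.006 ] | scene0 0.83 tang [-0.0076 -0.0045  0.0016  0.0044  0.0049] | r [0.1134 0.1417] z [0.0832 0.1055]
((0.08714158833026886, 0.09259481728076935), (0.029767828062176704, 0.013346346095204353), 47.55913162231445)
sc12 0.79 tang [-0.0026 -0.0006  0.0063  0.0094  0.0095] | sc12 0.8 tang [-0.0037 -0.0019  0.005   0.008   0.0082] | sc12 0.81 tang [-0.0049 -0.0031  0.0038  0.0067  0.0068] | sc12 0.82 tang [-0.006  -0.0043  0.0026  0.0055  0.0055] | sc12 0.83 tang [-0.0072 -0.0055  0.0013  0.0042  0.0043] | r [0.1137 0.1419] z [0.0801 0.1059]
((0.08550760895013809, 0.09383271634578705), (0.029196327552199364, 0.01251281052827835), 59.63883972167969)
scene14 0.79 tang [-0.0023 -0.0008  0.0059  0.009   0.0104] | scene14 0.8 tang [-0.0035 -0.002   0.0045  0.0077  0.0091] | scene14 0.81 tang [-0.0047 -0.0031  0.0032  0.0065  0.0078] | scene14 0.82 tang [-0.0059 -0.0043  0.002   0.0053  0.0065] | scene14 0.83 tang [-0.0072 -0.0055  0.0007  0.004   0.0052] | r [0.1136 0.1414] z [0.0806 0.106 ]
((0.08593060821294785, 0.09363656491041183), (0.0291324220597744, 0.011074947193264961), 59.02192687988281)
```

Call:
carry_out:
  linear:
    - [0.002,0.0002,0.001]
    - [0.004,0.0004,0.002]
    - [0.006,0.0006,0.003]
    - [0.0065,0.0006,0.0033]
    - [0.0065,0.0006,0.0033]
    - [0.0065,0.0006,0.0033]
  roll: [0,0,0,0,0,0]

```text
clock: 27.48
tool_pos: [0.6099, 0.1481, 0.235]
eef_rot: [0.676, 0.736, -0.012, -0.015]
contact_force: [-4.6, -0.5, 0.7]
opening: 0.128
```

```bash
cat > fl.py <<'E'
from h import *
def flap(p,t0=.8):
    yw=np.radians(5.1); H=np.array([.6819,.1547,.12]); ex=np.array([np.cos(yw),np.sin(yw),0]); ey=np.array([-np.sin(yw),np.cos(yw),0])
    C=cloud(p); d=C-H; F=np.stack([-(d@ex),d@ey,d[...,2]],-1)
    off=-np.sin(t0)*F[...,0]+np.cos(t0)*F[...,2]; s=np.cos(t0)*F[...,0]+np.sin(t0)*F[...,2]
    m=(abs(off)<.02)&(s>.02)&(s<.2)&(abs(F[...,1])<.13)&(p['range_z']>0); P=F[m]
    for _ in range(6):
        c=P.mean(0); n_=np.linalg.svd((P-c),full_matrices=False)[2][2]; n_*=np.sign(n_[2]); e=(F-c)@n_; P=F[m&(abs(e)<.003)]
    return np.arctan2(-n_[0],n_[2]).round(4)
E
python3 - <<'E'
from fl import *
st()
for n in ('wrist','scene'):
    p=snapshot(n); np.savez('pics/%s15.npz'%n,**p); print(n,flap(p))
C=cloud(p); I=p['img'].astype(int)
tb=(abs(C[...,0]-0.545)<.06)&(abs(C[...,1]+.285)<.06)&(C[...,2]>.126)&(C[...,2]<.15)&(I.max(-1)<80)&(I.max(-1)-I.min(-1)<25)
k,l,s,ce=cv2.connectedComponentsWithStats(tb.astype(np.uint8)); i=1+np.argmax(s[1:,4]); P=C[l==i]; print('key',cv2.minAreaRect(P[:,:2].astype(np.float32)),P[:,2].max())
p=snapshot('side'); save(p,'side15.png'); 
st()
E
```

```text
27.48 [0.6099 0.1481 0.235 ] [ 0.6763  0.7364 -0.0115 -0.0149] yaw 4.87 [-4.6 -0.5  0.7] [-0.09  1.09  0.08] 0.12848535220348709
wrist 0.8159
scene 0.8153
key ((0.5503286719322205, -0.2852648198604584), (0.016343366354703903, 0.07641612738370895), 21.509618759155273) 0.14753694662817862
27.63 [0.6099 0.1481 0.235 ] [ 0.6763  0.7364 -0.0115 -0.0149] yaw 4.88 [-4.4 -0.2  1.5] [-0.05  1.24  0.03] 0.1259818250858609
```

View pics/side15.png

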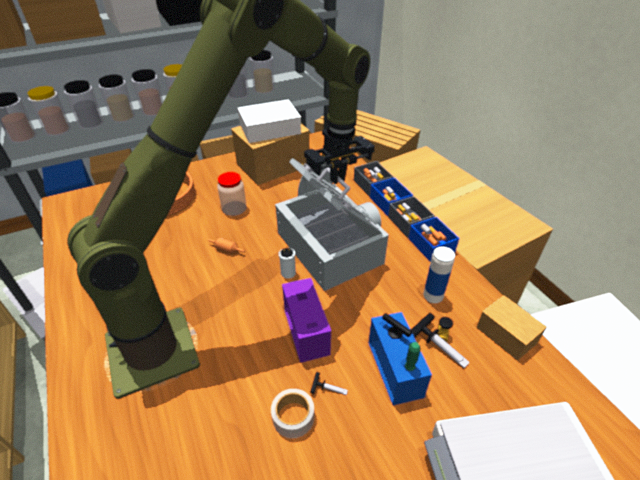

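Run:
```python
from h import *
st(); print(finish_job()); st()
```

```text
27.63 [0.6099 0.1481 0.235 ] [ 0.6763  0.7364 -0.0115 -0.0149] yaw 4.88 [-4.4 -0.2  1.5] [-0.05  1.24  0.03] 0.1259818250858609
the job is handed in; nothing more can be done
None
the job is handed in; nothing more can be done
```

The job is handed in at 27.6 s. I undid both fasteners with the key and hung the key back in its hole while the flap was shut. Then I lifted the flap to the index clip, and the arm is holding it by the handle.

**Last checks**
- **Fasteners:** the right slot measured about 90° from its locked direction, so it is at its stop. The left slot, turned the same way, I judged from the picture only and did not measure.
- **Key:** about 2 mm from the hole's centre, with its T-bar at the right height for a key hung home. The final scene picture put it about 6 mm off, still inside the 12 mm limit.
- **Flap:** 0.815 rad from both the wrist and scene cameras, against a clip angle of about 0.80 to 0.83 (best estimate 0.81). That difference is small against the 0.06 rad allowed. The handle was gripped with 25 N set, and nothing moved over the last readings.

**Disagreements and slips**
- **Fingertip position:** the fingertips stand about 14 mm behind the reported TCP, not 19 mm ahead as stated. My first two grasps closed on air above the key. I measured the offset in the wrist pictures and corrected for it.
- **Spare key:** the larger look-alike key, standing on the bench at the start, was lying by the rack in the next pictures. The arm had not been near it. The valve beside it looked unmoved.
- **Pointer:** the quadrant hides the pointer's tip from the cameras, so I compared flap and clip angles and never saw the tip at the clip.

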